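Put the lens-inspection kit into its holders

TASK

Put the inspection kit away: set the eye loupe, the black-lidded screw jar out on the open bench (not the jars at the back by the drawers), the black lens rest block and the dial lens clock each in the grey holder on the bench whose recess matches its outline. Each must end inside its recess, flat on the recess floor and the same way up as it is now, and must be lowered into place, not dropped or thrown.

Things in the scene. Friction and masses are not known exactly. Their poses are not given: they have to be found in the camera images.
- loupe: Black eye loupe, a squat round barrel 35 mm in diameter and 32 mm high, standing upright, about 50 g. Origin at the centre of its underside, z up. Grip it round the barrel. Belongs in the small round holder.
- screw_jar: Round screw jar standing upright on the open bench in front (similar jars at the back by the drawers are not meant), 34 mm high: grey body 46 mm in diameter, black ribbed lid 50 mm in diameter from 24 to 34 mm height, about 80 g. Origin at the centre of its underside, z up. Grip it round the lid. Belongs in the large round holder.
- rest_block: Black oblong lens rest block, 40 mm along its x, 60 mm along its y, 22 mm high, about 60 g. Origin at the centre of its underside, z up. Belongs in the oblong holder; either way round is right.
- lens_clock: Lens clock (dial gauge) lying dial up: round body 43 mm in diameter, 13 mm thick, with a 13 mm wide stem; 61 mm long over all, 110 g. Origin at the underside, midway along the length; the stem points to -x, the dial's centre is 9 mm toward +x; z up. Grip it across the dial. Belongs in the keyhole holder, stem in the narrow part.
- clock_dial (a point): Centre of the lens clock's round dial body, at its underside; axes as the lens clock's.
- small_round_holder: Fixed, grey plastic, dark floor. Origin: centre of its underside; recess floor 4 mm, rim top 9 mm above it. Low round cup of 63 mm outer and 47 mm inner diameter, the smaller of the two round holders; for the loupe.
- large_round_holder: Fixed, grey plastic, dark floor. Origin: centre of its underside; recess floor 4 mm, rim top 9 mm above it. Low round cup of 78 mm outer and 62 mm inner diameter, the larger of the two round holders; for the screw jar.
- oblong_holder: Fixed, grey plastic, dark floor. Origin: centre of its underside; recess floor 4 mm, rim top 9 mm above it. Oblong tray 64 mm along x by 84 mm along y outside, recess 52 x 72 mm, with a 44 mm wide finger gap (no rim) in the middle of each long side, at its +x and -x; for the rest block, the block's x along the holder's x or against it.
- keyhole_holder: Fixed, grey plastic, dark floor. Origin: centre of its underside; recess floor 4 mm, rim top 9 mm above it. Keyhole-shaped tray, 85 mm long, 67 mm wide: round seat of 55 mm inner diameter centred 9 mm toward +x, and a 25 mm wide channel toward -x for the stem. No rim at the seat's +y and -y sides (finger gaps, 35 mm wide). For the lens clock, its x along the holder's x.
- keyhole_dial_seat (a point): Centre of the round seat of the keyhole holder, on the recess floor (4 mm above the bench): the centre of the dial belongs here. Axes as the keyhole holder's.
Things that resemble listed ones, but are neither listed nor needed, are in the scene too. What is shaped like the loupe but blue is not meant.

How it is judged:
At the end, for the whole second after the job is handed in: Each thing is in its own holder: within 10 mm of its centre (clock: dial within 10 mm of the seat centre too), underside less than 3 mm above the recess floor, upright within 0.12 rad, block and clock turned with their holders within 0.4 rad, all at rest (horizontal distance between loupe and small_round_holder below 0.01 m and z of loupe in the frame of small_round_holder between 0.001 and 0.007 m and angle between each of loupe, screw_jar, rest_block, lens_clock's own z axis and vertical below 0.12 rad and linear speed of each of loupe, screw_jar, rest_block, lens_clock below 0.02 m/s and horizontal distance between screw_jar and large_round_holder below 0.01 m and z of screw_jar in the frame of large_round_holder between 0.001 and 0.007 m and horizontal distance between rest_block and oblong_holder below 0.01 m and z of rest_block in the frame of oblong_holder between 0.001 and 0.007 m and angle between the x axis of rest_block and the x axis of oblong_holder, either way round below 0.4 rad and horizontal distance between clock_dial and keyhole_dial_seat below 0.01 m and horizontal distance between lens_clock and keyhole_holder below 0.01 m and z of lens_clock in the frame of keyhole_holder between 0.001 and 0.007 m and angle between the x axis of lens_clock and the x axis of keyhole_holder, either way round below 0.4 rad); the robot touches nothing.
It fails at once if one of the four things falls or flies free (faster than 0.75 m/s while the fingers do not touch it) ((linear speed of loupe above 0.75 m/s and contact force between the fingers and loupe below 0.05 N) or (linear speed of screw_jar above 0.75 m/s and contact force between the fingers and screw_jar below 0.05 N) or (linear speed of rest_block above 0.75 m/s and contact force between the fingers and rest_block below 0.05 N) or (linear speed of lens_clock above 0.75 m/s and contact force between the fingers and lens_clock below 0.05 N)).
It also fails if it takes over 102 s, if anything falls off the work surface, if the arm or the gripper's body presses on something with over 40 N, if the wrist force passes 120 N, or if a joint passes its speed limit or range.

ROBOT

A 6-joint arm with a two-finger parallel gripper is mounted at the origin on a cart in front of the work surface, level with it; the furniture and walls round the work are solid. World frame = base frame: x ahead of the robot, y to its left, z up, the work surface at z = 0. Lengths are in m, angles in rad, forces in N, time in s.
With the tool pointing down it reaches from about 0.35 to 0.725 m from the base axis. Payload 4.3 kg.
Tool frame: the origin (TCP) lies at the very end of the fingers, on their centre line; the grasp point (between the pads) lies 19 mm behind it (r.hold_point_z is the distance from the TCP to the grasp point, in m); z points along the fingers, y is the direction in which the jaws open and shut (so a half turn about z gives the same grasp; the last joint's range is limited). The gripper opens to 85 mm and grips with 20 to 120 N. Pads are 22 mm wide; open, the fingers measure 114 mm over their backs; the gripper's body (76 mm by 85 mm) begins 54 mm behind the grasp point. The pads swing forward as they close: fully open they stand 13 mm farther back than shut.
Start: joints at [-1.44, 0.377, 0.081, 1.274, 0, 1.46], TCP at [0.137, -0.558, 0.231] pointing down, gripper open.
Joint ranges: [-2.72, 2.72], [-0.84, 1.66], [-1.02, 1.22], [-1.77, 2.12], [-1.37, 1.28], [-3.14, 3.14]. Speed limits (rad/s): [2.57, 2.57, 3.14, 3.14, 3.14, 3.14].

INTERFACE

Orientations are given as a unit quaternion [x, y, z, w].
In Python, from plant import r gives the robot as it stands.
- The arm moves only by the tool jog_arm, never from a script. Its argument "motion" is a list of rows, each a list of 3 entries, a list of its own where there are three numbers: the opening, from 0 (shut) to 1 (fully open), then the shift along the tool's x, y, z in units of 15 cm (1.0 is 15 cm), then the turn, a rotation vector about the tool's x, y, z in units of 45 degrees (1.0 is 45 degrees). In form: [[jaw, [x, y, z], [rx, ry, rz]], ...]. A call has 1 to 8 rows; each row is the pose to reach, as a shift and turn from the pose commanded when the call began, along the tool's axes at that moment; what a row does not reach only later rows make up. A row lasts 1/12 s, in which the tool goes at most 41.7 mm and 7.16 degrees, less where a joint would pass 70% of its speed; a pose out of reach is approached as far as the arm can. A call with a number of a shift or a turn outside -1 to 1 is refused whole. A call with a gripper value outside its range is refused whole. The fingers move at their own pace and stop on an object; "squeeze" is the grip in N (left out, the last holds). Time passes only in rows, so rows that repeat a pose let the fingers close. It gives the time, the measured TCP pose, the force and the opening at its end, in the units of the state.
- r.observe(): the state, without advancing time (a new reading comes with each control period).
- r.read_camera(name): name is "scene" or "top"; returns a dict with "color" (400x640x3 uint8, red, green, blue), "depth" (400x640 float32, m along the optical axis (not along the pixel's ray), 0 where there is no reading), "fx", "fy", "cx", "cy" (pixels), "T" (4x4, takes a point from camera to world coordinates). Camera axes: x right, y down, z forward; pixel columns grow to the right and rows downward; lengths in m; the calibration is good to about 2 mm. A picture is of the moment at which its call begins.
- r.finish_job(): hands the job in, once; it reports no verdict.
The state is a dict: "t": time; "q": joint angles; "joint_velocities": joint speeds; "tau": joint torques, N m; "position": TCP position; "tcp_rot": TCP orientation; "force": force on the tool from outside, world axes, zero at the start; "torque": the same for the moment, N m; "gripper_width": opening from 0.0 (shut) to 1.0 (fully open).
Only numpy, scipy, OpenCV 4.12 (cv2) and the standard library are available. Lean on these libraries where they do the work, as an engineer would, in place of code of your own. Each camera call takes 0.05 s, during which the arm holds its last target.

## Working session

There is one attempt and no reset: what is moved stays moved. The work goes in short steps, Python scripts to look and compute and a tool call to move; the robot and the scene stay as the last step left them, time stands still between calls to the robot, and variables do not carry over. Pictures are saved under pics/ and viewed, and the job is handed in when it is done.

Besides the shell and the picture viewer there is one more tool, called after ">>>" in YAML: its name, and indented under it one key for each argument. jog_arm: Moves the arm, as the interface text tells. Shifts and turns lie within -1 to 1; 1 stands for 15 cm of shift or 45 degrees of turn. Its arguments: {"type":"object","properties":{"motion":{"type":"array"},"squeeze":{"type":"number"}},"required":["motion"]}

```bash
mkdir -p pics; ls; python3 - <<'E'
from plant import r
import cv2,numpy as np
s=r.observe();print({k:np.round(v,4).tolist() for k,v in s.items()}, r.hold_point_z)
for n in ("scene","top"):
    c=r.read_camera(n); cv2.imwrite(f"pics/{n}0.png",c["color"][:,:,::-1]); np.savez(f"{n}0.npz",**c)
    print(n,c["fx"],c["cx"],c["cy"],np.round(c["T"],3).tolist())
E
```

```text
pics
{'t': 0.0, 'q': [-1.4403, 0.3781, 0.0797, 1.2744, -0.0, 1.4605], 'joint_velocities': [0.0022, -0.0008, 0.0013, -0.0008, 0.0019, -0.0018], 'tau': [0.0003, -46.3605, 26.9875, 0.0208, -0.0, -0.0], 'position': [0.137, -0.5578, 0.2304], 'tcp_rot': [0.9928, 0.1201, -0.0, -0.001], 'force': [-0.8392, -0.2292, -0.2859], 'torque': [0.0232, -0.0127, -0.0415], 'gripper_width': 0.998} 0.0187
scene 505.4553497804979 313.3402120402708 194.27411953012904 [[-0.526, -0.371, 0.765, -0.525], [-0.85, 0.231, -0.473, 0.64], [-0.002, -0.899, -0.437, 0.628], [0.0, 0.0, 0.0, 1.0]]
top 397.2856592156138 314.06634937592696 194.99254044508444 [[0.017, -0.996, 0.087, 0.403], [-1.0, -0.016, 0.016, -0.002], [-0.014, -0.087, -0.996, 1.002], [0.0, 0.0, 0.0, 1.0]]
```

View pics/scene0.png

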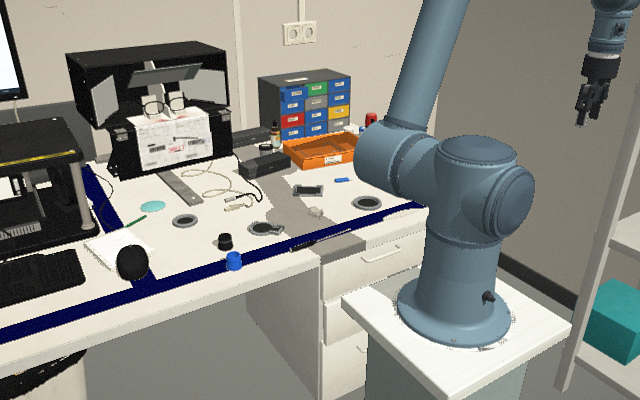

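View pics/top0.png

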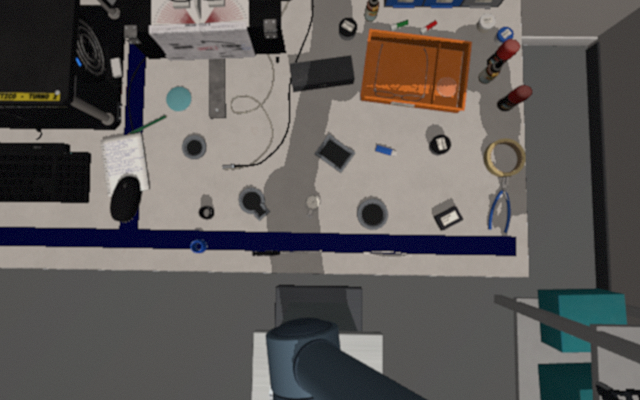

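The top view shows these candidates:
- **Loupe:** black at (206,212). The blue lookalike is at (198,246).
- **Jar:** (440,145) on the open bench. Others at the back are (348,27), (487,20) and (505,33).
- **Block:** (448,217). The black box at (322,73) is a lookalike.
- **Clock:** around (314,202).
- **Holders:** small round (194,146), keyhole (252,202), oblong (335,153), large round (372,212).

I'll check these in close crops.

```bash
python3 - <<'E'
import cv2,numpy as np
a=cv2.imread("pics/top0.png")
cv2.imwrite("pics/c1.png",cv2.resize(a[120:260,170:350],None,fx=4.3,fy=4.2,interpolation=cv2.INTER_CUBIC))
cv2.imwrite("pics/c2.png",cv2.resize(a[120:260,300:480],None,fx=4.3,fy=4.2,interpolation=cv2.INTER_CUBIC))
E
```

```text
(no output)
```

View pics/c1.png

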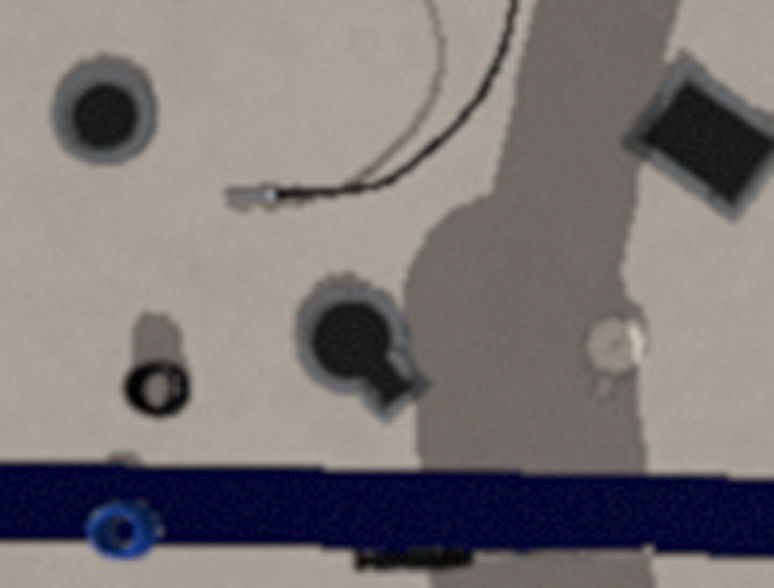

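View pics/c2.png

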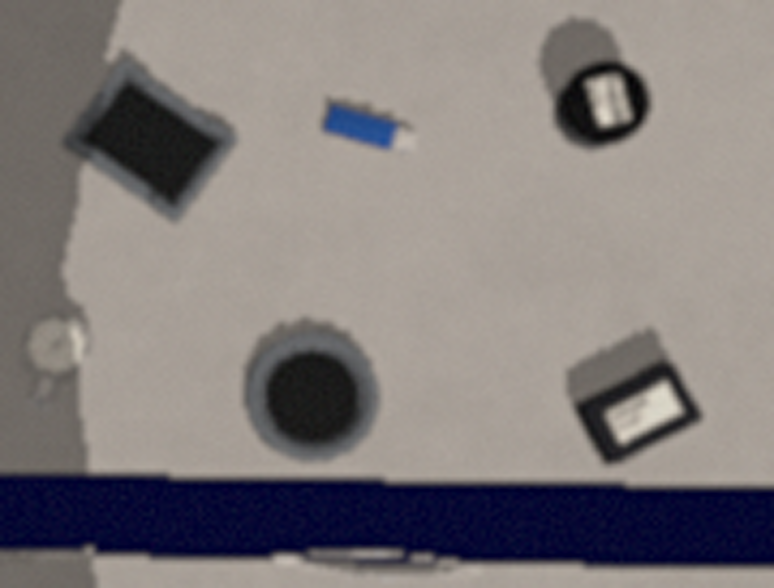

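```bash
cat > h.py <<'E'
import numpy as np,cv2
def ray(c,u,v,z):
    T=c["T"];d=T[:3,:3]@np.array([(u-c["cx"])/c["fx"],(v-c["cy"])/c["fy"],1.0]);o=T[:3,3]
    return o+d*(z-o[2])/d[2]
def world(c):
    v,u=np.mgrid[0:400,0:640];D=c["depth"]
    P=np.stack([(u-c["cx"])/c["fx"]*D,(v-c["cy"])/c["fy"]*D,D],-1)
    return P@c["T"][:3,:3].T+c["T"][:3,3]
E
python3 - <<'E'
from h import *
for n in ("top","scene"):
    c=dict(np.load(n+"0.npz"));W=world(c);g=cv2.cvtColor(c["color"],cv2.COLOR_RGB2GRAY)
    if n=="top":
        B=dict(loupe=(206,212),jar=(440,145),block=(448,217),clock=(314,202),SR=(194,146),LR=(372,212),OB=(335,153),KH=(252,202))
        for k,(u,v) in B.items():
            s=(slice(v-18,v+19),slice(u-18,u+19))
            z=W[s][:,:,2];print(k,"z pct",np.round(np.percentile(z,[2,30,50,90,98,99.5])*1000,1))
            m=(g[s]<60).astype(np.uint8)
            nl,L,st,ce=cv2.connectedComponentsWithStats(m)
            for i in range(1,nl):
                if st[i,4]>20:
                    mm=(L==i);h=np.median(z[mm]);uc,vc=ce[i]+[u-18,v-18]
                    print("  dark",st[i,4],np.round([uc,vc],1),"medz",round(h*1000,1),np.round(ray(c,uc,vc,.004),4))
                    print("   minrect",cv2.minAreaRect(np.argwhere(mm)[:,::-1].astype(np.float32)))
            for lo in (0.006,0.01,0.018,0.026):
                mm=z>lo
                if mm.sum()>10:
                    P=W[s][mm];print("  above",lo,mm.sum(),"centroid",np.round(P.mean(0),4),"mid",np.round((P.min(0)+P.max(0))/2,4),"ext",np.round(P.max(0)-P.min(0),3))
E
```

```text
loupe z pct [-4.9000e+00 -1.8000e+00 -7.0000e-01  5.1000e+00  3.0900e+01  1.0023e+03]
  dark 112 [206.1 211.8] medz 18.1 [0.4429 0.2848 0.004 ]
   minrect ((18.0, 18.0), (12.0, 14.0), 90.0)
  above 0.006 137 centroid [0.4394 0.2572 0.0991] mid [0.4314 0.1464 0.5041] ext [0.057 0.298 0.996]
  above 0.01 121 centroid [0.4389 0.2542 0.1111] mid [0.4314 0.1464 0.5062] ext [0.057 0.298 0.992]
  above 0.018 77 centroid [0.437  0.2403 0.1669] mid [0.4298 0.1464 0.5101] ext [0.054 0.298 0.984]
  above 0.026 54 centroid [0.4341 0.2227 0.2282] mid [0.4296 0.1464 0.5143] ext [0.053 0.298 0.976]
jar z pct [ -3.8  -1.    0.2  34.   36.6 192.7]
  dark 183 [438.6 144.6] medz 33.1 [ 0.6236 -0.3006  0.004 ]
   minrect ((17.5, 17.0), (18.0, 19.0), 90.0)
  above 0.006 361 centroid [ 0.6148 -0.2908  0.0504] mid [ 0.5237 -0.163   0.5042] ext [0.242 0.321 0.996]
  above 0.01 353 centroid [ 0.615  -0.2909  0.0514] mid [ 0.5237 -0.163   0.5062] ext [0.242 0.321 0.992]
  above 0.018 334 centroid [ 0.6153 -0.2913  0.0536] mid [ 0.5237 -0.163   0.5104] ext [0.242 0.321 0.984]
  above 0.026 327 centroid [ 0.615
[... 1786 characters left out ...]
.10610008239746), (27.60540199279785, 18.38643455505371), 34.508522033691406)
  above 0.006 195 centroid [ 0.5913 -0.0366  0.0387] mid [ 0.5235 -0.038   0.5041] ext [0.241 0.092 0.996]
  above 0.01 29 centroid [ 0.5538 -0.0323  0.216 ] mid [ 0.5227 -0.0379  0.5062] ext [0.24  0.086 0.992]
KH z pct [-4.3 -0.7  1.3  6.6  9.6 11.3]
  dark 335 [253.  202.6] medz 3.5 [0.4684 0.1671 0.004 ]
   minrect ((19.100000381469727, 20.200000762939453), (26.385601043701172, 17.8885440826416), 63.43495178222656)
  above 0.006 166 centroid [0.4643 0.1584 0.0319] mid [0.4551 0.1    0.5041] ext [0.104 0.205 0.996]
  above 0.01 21 centroid [0.4545 0.13   0.1996] mid [0.455  0.0996 0.5062] ext [0.104 0.204 0.992]
```

```bash
cat > meas.py <<'E'
from h import *
def meas(c,B):
    W=world(c);g=cv2.cvtColor(c["color"],cv2.COLOR_RGB2GRAY).astype(int);C=c["color"].astype(int)
    for k,(u,v,kind) in B.items():
        R=21;s=(slice(v-R,v+R+1),slice(u-R,u+R+1))
        w=W[s];z=w[...,2];ok=(c["depth"][s]>0)&(z<0.06)
        if kind[0]=='H':
            bl=(C[s][...,2]-C[s][...,0]>5)&(g[s]>50)&(g[s]<160)  # bluish rim
            dk=g[s]<60
            m=((bl|dk)).astype(np.uint8)
            zz=.009
        else:
            m=(ok&(z>kind[1])).astype(np.uint8); zz=kind[2]
        m=cv2.morphologyEx(m,cv2.MORPH_CLOSE,np.ones((3,3),np.uint8))
        nl,L,st,ce=cv2.connectedComponentsWithStats(m)
        i=1+np.argmax(st[1:,4]);m=(L==i).astype(np.uint8)
        cs,_=cv2.findContours(m,cv2.RETR_EXTERNAL,cv2.CHAIN_APPROX_NONE);ct=max(cs,key=len)[:,0]+[u-R,v-R]
        X=np.array([ray(c,a,b,zz)[:2] for a,b in ct])*1000
        (mc,rad)=cv2.minEnclosingCircle(X.astype(np.float32));rect=cv2.minAreaRect(X.astype(np.float32))
        ys,xs=np.nonzero(m);A=np.array([ray(c,a+u-R,b+v-R,zz)[:2] for a,b in zip(xs,ys)])*1000
        print(k,"area",len(A),"centroid",np.round(A.mean(0),1),"circ",np.round(mc,1),round(rad,1),"rect",np.round(rect[0],1),np.round(rect[1],1),round(rect[2],1))
        if kind[0]=='H':
            mm=dk&(cv2.dilate(m,np.ones((3,3)))>0);ys,xs=np.nonzero(mm);A=np.array([ray(c,a+u-R,b+v-R,.004)[:2] for a,b in zip(xs,ys)])*1000
            rr=cv2.minAreaRect(A.astype(np.float32));print("    floor centroid",np.round(A.mean(0),1),np.round(cv2.minEnclosingCircle(A.astype(np.float32))[0],1),np.round(rr[0],1),np.round(rr[1],1),round(rr[2],1), "pca",np.round(np.degrees(np.arctan2(*np.linalg.eigh(np.cov(A.T))[1][::-1,-1])),1))
            mm=ok&(z>.0065)&(cv2.dilate(m,np.ones((3,3)))>0);P=w[mm]*1000;print("    rimdepth centroid",np.round(P.mean(0),1),"mid",np.round((P.min(0)+P.max(0))/2,1),np.round(np.ptp(P,axis=0),1))
        else:
            mm=m.astype(bool)&ok;P=w[mm]*1000;print("    depth centroid",np.round(P.mean(0),1),"mid",np.round((P.min(0)+P.max(0))/2,1),np.round(np.ptp(P,axis=0),1),"pca",np.round(np.degrees(np.arctan2(*np.linalg.eigh(np.cov(P[:,:2].T))[1][::-1,-1])),1))
E
python3 - <<'E'
from meas import *
c=dict(np.load("top0.npz"))
meas(c,dict(loupe=(206,212,('O',.02,.03)),jar=(440,145,('O',.02,.034)),block=(448,217,('O',.014,.022)),clock=(314,205,('O',.006,.013)),SR=(194,146,'H'),LR=(372,212,'H'),OB=(335,153,'H'),KH=(252,202,'H')))
# dark loupe
E
```

```text
loupe area 62 centroid [442.6 279.6] circ [442.7 280.2] 16.2 rect [442.7 280.2] [27.  29.9] 1.0
    depth centroid [442.7 280.1  28.3] mid [442.8 280.6  27.8] [27.6 29.2 12.2] pca 85.4
jar area 325 centroid [ 619.8 -297.4] circ [ 619.6 -297.4] 25.4 rect [ 619.3 -297.1] [46.7 49.8] 45.6
    depth centroid [ 619.9 -297.6   33.3] mid [ 620.8 -299.2   31. ] [47.5 48.7 15. ] pca 128.6
block area 408 centroid [ 439. -319.] circ [ 438.5 -318.7] 34.5 rect [ 438.9 -318.7] [40.1 61.2] 27.3
    depth centroid [ 439.  -319.1   21.4] mid [ 439.8 -319.7   20.6] [59.6 67.4 12.4] pca 119.1
clock area 268 centroid [469.2  16.5] circ [464.4  18.1] 30.2 rect [464.3  15.3] [60. 40.] 1.1
    depth centroid [469.4  16.5  11.6] mid [464.4  15.6   7. ] [60.2 40.4 22.3] pca 165.5
SR area 194 centroid [605.9 321.8] circ [605.2 323. ] 21.2 rect [604.9 321.1] [41.5 35.8] 2.4
    floor centroid [607.5 323.3] [607.2 323.7] [607.2 322.8] [39.1 36. ] 2.4 pca 177.1
    rimdepth centroid [597.4 324.6   8. ] mid [604.8 322.4   9.3] [47.4 38.8  5.5]
LR area 392 centroid [ 443.2 -132.9] circ [ 441.3 -134.1] 31.7 rect [ 444.2 -132.9] [54.4 52.6] 27.4
    floor centroid [ 443.7 -133.4] [ 444.  -133.8] [ 443.4 -134. ] [52.6 52.5] 0.9 pca -160.1
    rimdepth centroid [ 433.3 -134.6    8.3] mid [ 440.7 -138.6    9.7] [62.5 57.3  6.3]
OB area 501 centroid [595.9 -36. ] circ [591.8 -35.3] 41.0 rect [597.  -36.3] [71.9 56. ] 56.9
    floor centroid [597.6 -36.4] [598.1 -35.6] [597.9 -35.4] [70.1 47.3] 55.9 pca 59.4
    rimdepth centroid [586.9 -29.5   8.4] mid [585.9 -35.4   9.2] [69.  86.2  5.2]
KH area 361 centroid [467.9 166. ] circ [468.4 161.2] 35.6 rect [466.2 167. ] [71.1 50.3] 21.0
    floor centroid [468.4 167.1] [467.4 162. ] [464.3 166.8] [67.1 45.1] 27.7 pca -138.6
    rimdepth centroid [460.1 158.4   7.9] mid [468.5 161.4   9.1] [72.9 62.   5.1]
```

```bash
python3 - <<'E'
from h import *
c=dict(np.load("top0.npz"));C=c["color"];W=world(c)
for v in range(128,166): print(v,C[v,194],"z%.1f"%(W[v,194,2]*1000),end=" | ")
print()
for u in range(176,214): print(u,C[147,u],"z%.1f"%(W[147,u,2]*1000),end=" | ")
E
```

```text
128 [167 160 152] z2.2 | 129 [167 158 149] z-5.1 | 130 [169 160 152] z3.6 | 131 [166 157 151] z-1.0 | 132 [142 136 128] z1.8 | 133 [117 111 105] z-1.9 | 134 [102  98  94] z1.2 | 135 [97 96 95] z11.1 | 136 [ 98  99 100] z8.5 | 137 [94 96 98] z5.5 | 138 [91 93 95] z3.5 | 139 [75 76 76] z4.1 | 140 [40 40 41] z0.2 | 141 [23 23 22] z3.4 | 142 [28 29 29] z4.8 | 143 [24 26 23] z0.5 | 144 [30 30 28] z4.5 | 145 [26 26 27] z4.5 | 146 [30 28 28] z2.8 | 147 [25 24 25] z2.4 | 148 [25 26 26] z7.1 | 149 [23 22 23] z6.5 | 150 [25 26 24] z4.9 | 151 [28 29 27] z5.8 | 152 [23 22 22] z3.3 | 153 [25 26 26] z5.6 | 154 [35 34 36] z5.1 | 155 [57 59 58] z4.1 | 156 [80 85 86] z8.9 | 157 [94 96 99] z12.0 | 158 [102 101 102] z6.6 | 159 [139 135 129] z1.2 | 160 [164 156 148] z-1.0 | 161 [167 159 150] z-0.9 | 162 [165 157 149] z-2.0 | 163 [167 159 152] z2.2 | 164 [165 156 148] z-1.1 | 165 [166 158 150] z-1.3 | 
176 [168 160 152] z-1.9 | 177 [169 160 152] z-2.4 | 178 [169 160 152] z-2.0 | 179 [167 160 152] z-0.0 | 180 [166 158 151] z-1.7 | 181 [147 141 135] z-2.4 | 182 [113 111 111] z6.0 | 183 [97 98 99] z9.9 | 184 [82 84 86] z9.5 | 185 [72 72 74] z4.3 | 186 [64 64 66] z3.6 | 187 [34 34 32] z6.9 | 188 [21 24 25] z4.9 | 189 [30 32 30] z0.9 | 190 [27 26 27] z2.1 | 191 [25 26 26] z4.9 | 192 [26 27 26] z5.3 | 193 [26 24 24] z4.3 | 194 [25 24 25] z2.4 | 195 [27 26 29] z0.3 | 196 [25 27 28] z6.5 | 197 [28 27 29] z3.7 | 198 [23 23 23] z5.4 | 199 [24 24 27] z2.5 | 200 [25 23 22] z3.2 | 201 [42 42 43] z1.3 | 202 [73 75 76] z4.2 | 203 [94 96 97] z7.6 | 204 [ 96  97 101] z10.5 | 205 [92 93 94] z9.1 | 206 [126 122 116] z5.7 | 207 [161 152 145] z-0.9 | 208 [169 160 151] z-1.2 | 209 [170 160 153] z-1.5 | 210 [169 160 151] z3.9 | 211 [169 160 152] z-2.9 | 212 [168 160 151] z-0.7 | 213 [170 162 155] z1.4 |
```

```bash
python3 - <<'E'
from h import *
c=dict(np.load("top0.npz"));W=world(c);C=c["color"].astype(int);g=C.mean(2)
def comp(m,u,v,R=22):
    k=np.zeros_like(m,np.uint8);k[v-R:v+R+1,u-R:u+R+1]=m[v-R:v+R+1,u-R:u+R+1]
    n,L,st,ce=cv2.connectedComponentsWithStats(k);return (L==1+np.argmax(st[1:,4])).astype(np.uint8)
def pts(m,z):
    ys,xs=np.nonzero(m);return np.array([ray(c,a,b,z)[:2] for a,b in zip(xs,ys)])*1000
print("holders outer")
for k,u,v in (("SR",194,146),("LR",372,213),("OB",335,153),("KH",254,203)):
    m=comp((C[...,0]-C[...,2]<6)&(g<115),u,v)
    A=pts(m,.009).astype(np.float32);rr=cv2.minAreaRect(A);ctr=A.mean(0)
    print(k,len(A),"eqdiam",round(np.sqrt(len(A)*4/np.pi)*2.5,1),"cen",ctr.round(1),"circ",np.round(cv2.minEnclosingCircle(A)[0],1),round(cv2.minEnclosingCircle(A)[1],1),"rect",np.round(rr[0],1),np.round(rr[1],1),round(rr[2],1))
def seat(m,z):
    M=cv2.resize(m*255,None,fx=4,fy=4,interpolation=cv2.INTER_LINEAR);M=(M>127).astype(np.uint8)
    d=cv2.distanceTransform(M,cv2.DIST_L2,5);ys,xs=np.nonzero(d>d.max()-1.0);u,v=(xs.mean()+.5)/4-.5,(ys.mean()+.5)/4-.5
    p=ray(c,u,v,z)[:2]*1000
    A=pts(m,z);f=np.linalg.norm(A-p,axis=1);far=A[f>d.max()/4*2.5+3]
    e=A.mean(0)-p; dr=far.mean(0)-p
    print("   seat px",round(u,1),round(v,1),p.round(1),"rad",round(d.max()/4*2.5,1),"stem dir",round(np.degrees(np.arctan2(dr[1],dr[0])),1),"centroid dir",round(np.degrees(np.arctan2(e[1],e[0])),1),"tip dist",f.max().round(1))
seat(comp(g<60,254,203),.004)
print("clock");m=comp((c["depth"]>0)&(W[...,2]>.006)&(W[...,2]<.03),314,205);m=cv2.morphologyEx(m,cv2.MORPH_CLOSE,np.ones((3,3),np.uint8))
seat(m,.013)
a=C.astype(np.uint8)[180:225,290:340,::-1];cv2.imwrite("pics/clk.png",cv2.resize(np.hstack([a,cv2.cvtColor(m[180:225,290:340]*255,cv2.COLOR_GRAY2BGR)]),None,fx=7,fy=7,interpolation=cv2.INTER_NEAREST))
print("loupe dark");m=comp(g<60,206,212)
A=pts(m,.032).astype(np.float32);print(len(A),A.mean(0),cv2.minEnclosingCircle(A),cv2.minAreaRect(A))
E
```

```text
holders outer
SR 459 eqdiam 60.4 cen [608.7 321.8] circ [609.4 321.6] 31.7 rect [608.7 322.6] [59.9 58.9] 2.4
LR 729 eqdiam 76.2 cen [ 445.7 -131.9] circ [ 445.9 -132. ] 38.3 rect [ 445.7 -132.1] [72.3 74.7] 0.9
OB 802 eqdiam 79.9 cen [598.2 -35.6] circ [598.4 -34.6] 49.8 rect [598.4 -35.9] [83.1 65.2] 55.3
KH 648 eqdiam 71.8 cen [468.8 165.8] circ [467.9 162.6] 43.7 rect [465.4 166.3] [85.1 63.5] 21.0
   seat px 251.2 200.6 [473.4 171.8] rad 21.9 stem dir -138.4 centroid dir -137.2 tip dist 46.1
clock
   seat px 312.9 201.4 [473.2  15.6] rad 20.3 stem dir 166.4 centroid dir 168.3 tip dist 32.3
loupe dark
186 [391.6173  276.21057] ((391.4317626953125, 275.0611267089844), 54.1263427734375) ((392.64794921875, 275.08258056640625), (9.729508399963379, 108.00626373291016), 1.0092817544937134)
```

View pics/clk.png

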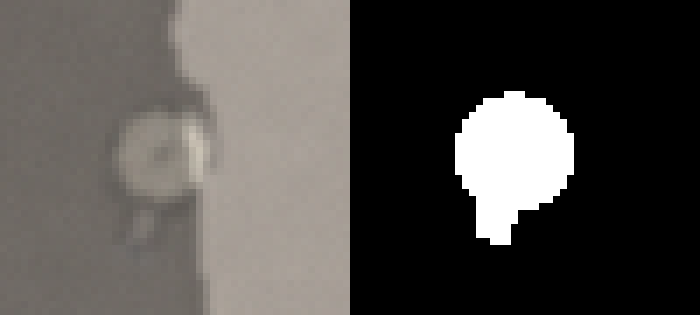

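```bash
cat > go.py <<'E'
import sys,numpy as np
from plant import r
from scipy.spatial.transform import Rotation as Ro
s=r.observe();R=Ro.from_quat(s["tcp_rot"]).as_matrix();p=np.array(s["position"])
psi=np.degrees(np.arctan2(R[1,0],R[0,0]))
print("t",round(s["t"],2),"pos",p.round(4),"psi",psi.round(1),"tilt",np.degrees(np.arccos(-R[2,2])).round(2),"w",round(s["gripper_width"],3),"F",np.round(s["force"],1),"q6",np.round(s["q"][5],2))
a=[float(x) for x in sys.argv[1:]]
if a:
    d=R.T@(np.array(a[:3])/1000-p)/.15; t=((a[3]-psi+180)%360-180)
    print("shift units",d.round(3),"rz units",round(-t/45,3),"rows lin",np.ceil(np.linalg.norm(d)*150/41.7),"rot",np.ceil(abs(t)/7.16))
E
python3 go.py 439 -319 130 118
```

```text
t 0.1 pos [ 0.1371 -0.5578  0.2304] psi 13.8 tilt 0.11 w 1.005 F [ 0.6 -0.3  0.1] q6 1.46
shift units [ 2.334 -1.065  0.672] rz units -2.316 rows lin 10.0 rot 15.0
```

>>> jog_arm:
  motion:
    - [1, [1, -0.45, 0.2], [0, 0, -1]]
    - [1, [1, -0.45, 0.2], [0, 0, -1]]
    - [1, [1, -0.45, 0.2], [0, 0, -1]]
    - [1, [1, -0.45, 0.2], [0, 0, -1]]
    - [1, [1, -0.45, 0.2], [0, 0, -1]]
    - [1, [1, -0.45, 0.2], [0, 0, -1]]
    - [1, [1, -0.45, 0.2], [0, 0, -1]]
  squeeze: 40

```text
t: 0.68
position: [0.2674, -0.4558, 0.2007]
tcp_rot: [0.87, 0.494, 0.0, -0.001]
force: [0.2, 0.4, -0.1]
gripper_width: 1.0
```

```bash
python3 go.py 439 -319 130 118
```

```text
t 0.68 pos [ 0.2674 -0.4558  0.2007] psi 59.2 tilt 0.08 w 1.0 F [ 0.2  0.4 -0.1] q6 0.95
shift units [1.369 0.516 0.472] rz units -1.307 rows lin 6.0 rot 9.0
```

>>> jog_arm:
  motion:
    - [1, [1, 0.38, 0.34], [0, 0, -1]]
    - [1, [1, 0.38, 0.34], [0, 0, -1]]
    - [1, [1, 0.38, 0.34], [0, 0, -1]]
    - [1, [1, 0.38, 0.34], [0, 0, -1]]
    - [1, [1, 0.38, 0.34], [0, 0, -1]]
    - [1, [1, 0.38, 0.34], [0, 0, -1]]
    - [1, [1, 0.38, 0.34], [0, 0, -1]]

```text
t: 1.27
position: [0.3935, -0.3569, 0.1494]
tcp_rot: [0.614, 0.789, 0.0, -0.001]
force: [0.5, -0.8, -0.4]
gripper_width: 0.998
```

```bash
python3 go.py 439 -319 60 118
```

```text
t 1.27 pos [ 0.3935 -0.3569  0.1494] psi 104.2 tilt 0.11 w 0.998 F [ 0.5 -0.8 -0.4] q6 0.47
shift units [0.169 0.357 0.596] rz units -0.307 rows lin 3.0 rot 2.0
```

>>> jog_arm:
  motion:
    - [1, [0.17, 0.36, 0.3], [0, 0, -0.307]]
    - [1, [0.17, 0.36, 0.3], [0, 0, -0.307]]
    - [1, [0.17, 0.36, 0.6], [0, 0, -0.307]]
    - [1, [0.17, 0.36, 0.6], [0, 0, -0.307]]
    - [1, [0.17, 0.36, 0.6], [0, 0, -0.307]]

```text
t: 1.68
position: [0.4371, -0.3182, 0.0576]
tcp_rot: [0.518, 0.856, 0.001, -0.004]
force: [-0.2, 0.0, 0.4]
gripper_width: 0.999
```

```bash
python3 go.py 439 -319 4 118; python3 - <<'E'
from plant import r
import cv2
for n in ("scene","top"):
    c=r.read_camera(n);cv2.imwrite(f"pics/b1{n}.png",c["color"][:,:,::-1])
E
```

```text
t 1.68 pos [ 0.4371 -0.3182  0.0576] psi 117.6 tilt 0.44 w 0.999 F [-0.2  0.   0.4] q6 0.34
shift units [-0.013  0.01   0.357] rz units -0.008 rows lin 2.0 rot 1.0
```

View pics/b1top.png

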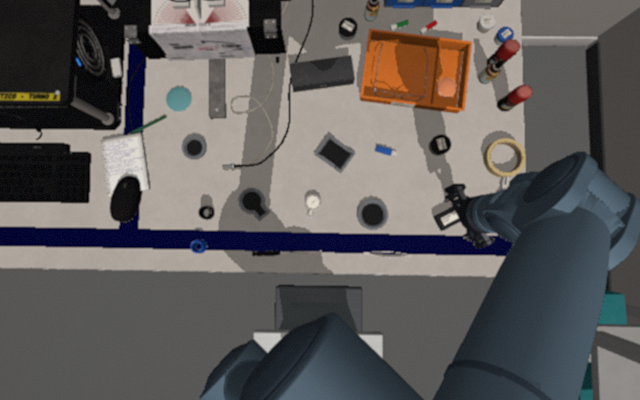

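View pics/b1scene.png

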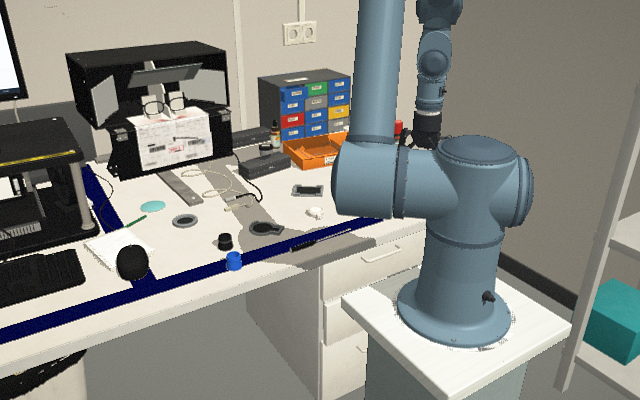

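The jaws line up across the block's short side (jaw line from px (455,188) to (480,245), about 28°). Lowering to grip.

>>> jog_arm:
  motion:
    - [1, [-0.01, 0.01, 0.18], [0, 0, 0]]
    - [1, [-0.01, 0.01, 0.3], [0, 0, 0]]
    - [1, [-0.01, 0.01, 0.355], [0, 0, 0]]
    - [1, [-0.01, 0.01, 0.355], [0, 0, 0]]
    - [0.3, [-0.01, 0.01, 0.355], [0, 0, 0]]
    - [0.2, [-0.01, 0.01, 0.355], [0, 0, 0]]
    - [0.2, [-0.01, 0.01, 0.355], [0, 0, 0]]
    - [0.2, [-0.01, 0.01, 0.355], [0, 0, 0]]

```text
t: 2.45
position: [0.4422, -0.3223, 0.0084]
tcp_rot: [0.518, 0.855, -0.0, 0.001]
force: [-1.1, 1.6, 38.7]
gripper_width: 0.459
```

>>> jog_arm:
  motion:
    - [0.2, [0, 0, 0], [0, 0, 0]]
    - [0.2, [0, 0, 0], [0, 0, 0]]
    - [0.2, [0, 0, 0], [0, 0, 0]]
    - [0.2, [0, 0, 0], [0, 0, 0]]

```text
t: 2.78
position: [0.4424, -0.3224, 0.0086]
tcp_rot: [0.518, 0.855, -0.001, 0.001]
force: [-0.2, 0.6, 5.3]
gripper_width: 0.456
```

>>> jog_arm:
  motion:
    - [0.2, [0, 0, -0.03], [0, 0, 0]]
    - [0.2, [0, 0, -0.08], [0, 0, 0]]
    - [0.2, [0, 0, -0.2], [0, 0, 0]]
    - [0.2, [0, 0, -0.4], [0, 0, 0]]
    - [0.2, [0, 0, -0.55], [0, 0, 0]]
    - [0.2, [0, 0, -0.55], [0, 0, 0]]
    - [0.2, [0, 0, -0.55], [0, 0, 0]]

```text
t: 3.37
position: [0.4428, -0.3224, 0.0916]
tcp_rot: [0.518, 0.855, -0.0, 0.002]
force: [0.2, 1.1, -1.2]
gripper_width: 0.452
```

```bash
python3 go.py 598 -36 100 55.6; python3 - <<'E'
from plant import r
import cv2,numpy as np
c=r.read_camera("top");cv2.imwrite(f"pics/b2top.png",c["color"][:,:,::-1]);np.savez("top1.npz",**c)
cv2.imwrite("pics/b2c.png",cv2.resize(c["color"][120:260,380:540,::-1],None,fx=4,fy=4))
E
```

```text
t 3.37 pos [ 0.4428 -0.3224  0.0916] psi 117.6 tilt 0.24 w 0.452 F [ 0.2  1.1 -1.2] q6 0.34
shift units [ 1.212  1.802 -0.058] rz units 1.378 rows lin 8.0 rot 9.0
```

View pics/b2c.png

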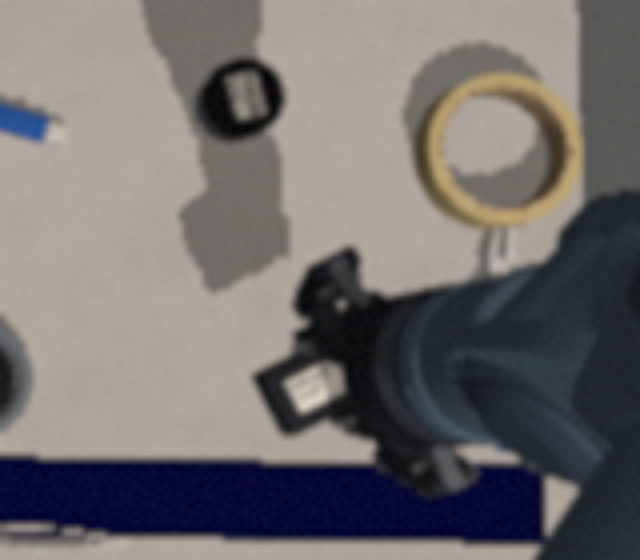

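>>> jog_arm:
  motion:
    - [0.2, [0.3, 0.3, -0.1], [0, 0, 0.5]]
    - [0.2, [0.6, 0.9, -0.1], [0, 0, 0.5]]
    - [0.2, [0.6, 0.9, -0.1], [0, 0, 1]]
    - [0.2, [0.6, 0.9, -0.1], [0, 0, 1]]
    - [0.2, [0.6, 0.9, -0.1], [0, 0, 1]]
    - [0.2, [0.6, 0.9, -0.1], [0, 0, 1]]
    - [0.2, [0.6, 0.9, -0.1], [0, 0, 1]]
    - [0.2, [0.6, 0.9, -0.1], [0, 0, 1]]

```text
t: 4.08
position: [0.5184, -0.1778, 0.1029]
tcp_rot: [0.806, 0.592, -0.001, -0.001]
force: [-0.9, 0.1, -0.5]
gripper_width: 0.45
```

```bash
python3 go.py 595.4 -39.8 70 55.6
```

```text
t 4.08 pos [ 0.5184 -0.1778  0.1029] psi 72.6 tilt 0.19 w 0.45 F [-0.9  0.1 -0.5] q6 1.43
shift units [1.032 0.216 0.219] rz units 0.378 rows lin 4.0 rot 3.0
```

>>> jog_arm:
  motion:
    - [0.2, [0.35, 0.1, 0], [0, 0, 0.378]]
    - [0.2, [0.7, 0.2, 0.1], [0, 0, 0.378]]
    - [0.2, [1, 0.215, 0.2], [0, 0, 0.378]]
    - [0.2, [1, 0.215, 0.2], [0, 0, 0.378]]
    - [0.2, [1, 0.215, 0.2], [0, 0, 0.378]]
    - [0.2, [1, 0.215, 0.2], [0, 0, 0.378]]

```text
t: 4.58
position: [0.5939, -0.0437, 0.0725]
tcp_rot: [0.883, 0.469, -0.002, -0.001]
force: [-0.6, -1.3, -0.1]
gripper_width: 0.456
```

```bash
python3 go.py 595.4 -39.8 35 55.6; python3 - <<'E'
from plant import r
import cv2,numpy as np
c=r.read_camera("top");np.savez("top1.npz",**c)
s=r.read_camera("scene")
a=cv2.resize(c["color"][100:220,270:420,::-1],(500,400));b=cv2.resize(s["color"][150:220,260:360,::-1],(300,210))
o=np.zeros((400,800,3),np.uint8);o[:,:500]=a;o[:210,500:]=b;cv2.imwrite("pics/b3.png",o)
E
```

```text
t 4.58 pos [ 0.5939 -0.0437  0.0725] psi 55.9 tilt 0.23 w 0.456 F [-0.6 -1.3 -0.1] q6 1.99
shift units [ 0.028 -0.005  0.25 ] rz units 0.007 rows lin 1.0 rot 1.0
```

View pics/b3.png

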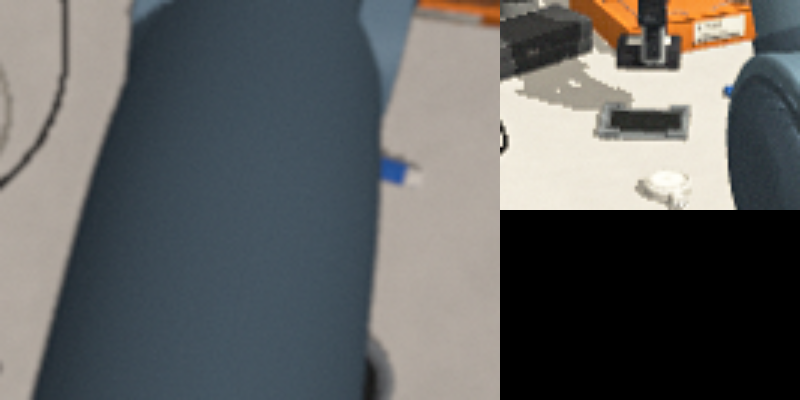

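>>> jog_arm:
  motion:
    - [0.2, [0.028, -0.005, 0.1], [0, 0, 0]]
    - [0.2, [0.028, -0.005, 0.2], [0, 0, 0]]
    - [0.2, [0.028, -0.005, 0.28], [0, 0, 0]]
    - [0.2, [0.028, -0.005, 0.28], [0, 0, 0]]
    - [0.2, [0.028, -0.005, 0.28], [0, 0, 0]]

```text
t: 5.1
position: [0.5956, -0.043, 0.0323]
tcp_rot: [0.885, 0.466, -0.001, -0.0]
force: [0.7, 0.9, -0.4]
gripper_width: 0.455
```

```bash
python3 go.py 595.4 -39.8 13.5 55.6; python3 - <<'E'
from plant import r
import cv2,numpy as np
s=r.read_camera("scene")
cv2.imwrite("pics/b4.png",cv2.resize(s["color"][150:220,260:360,::-1],(700,490)))
E
```

```text
t 5.1 pos [ 0.5956 -0.043   0.0323] psi 55.5 tilt 0.1 w 0.455 F [ 0.7  0.9 -0.4] q6 1.99
shift units [ 0.017 -0.013  0.125] rz units -0.002 rows lin 1.0 rot 1.0
```

View pics/b4.png

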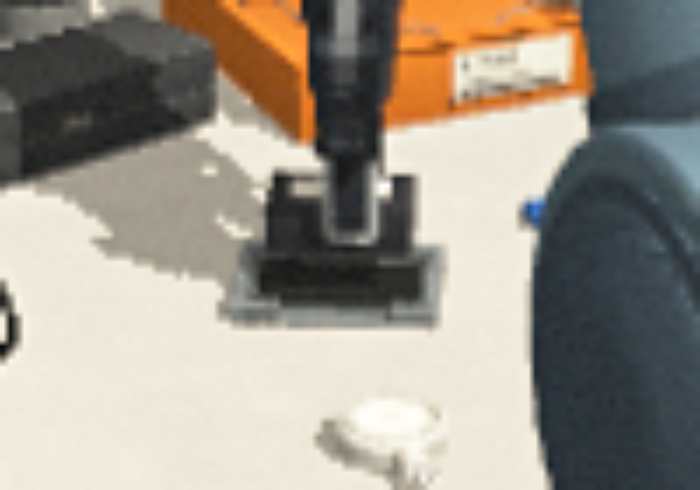

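Block edges (270 to 415) sit centred over the tray (235 to 440). Lowering it in.

>>> jog_arm:
  motion:
    - [0.2, [0.017, -0.01, 0.05], [0, 0, 0]]
    - [0.2, [0.017, -0.01, 0.09], [0, 0, 0]]
    - [0.2, [0.017, -0.01, 0.115], [0, 0, 0]]
    - [0.2, [0.017, -0.01, 0.125], [0, 0, 0]]
    - [0.2, [0.017, -0.01, 0.125], [0, 0, 0]]
    - [0.2, [0.017, -0.01, 0.125], [0, 0, 0]]

```text
t: 5.65
position: [0.597, -0.0386, 0.0137]
tcp_rot: [0.885, 0.466, -0.0, -0.0]
force: [-0.6, 0.1, -0.8]
gripper_width: 0.45
```

```bash
python3 go.py 595.4 -39.8 13.5 55.6; python3 - <<'E'
from plant import r
import cv2,numpy as np
s=r.read_camera("scene")
cv2.imwrite("pics/b5.png",cv2.resize(s["color"][150:220,260:360,::-1],(700,490)))
E
```

```text
t 5.65 pos [ 0.597  -0.0386  0.0137] psi 55.6 tilt 0.01 w 0.45 F [-0.6  0.1 -0.8] q6 2.0
shift units [-0.012 -0.004  0.001] rz units 0.0 rows lin 1.0 rot 1.0
```

View pics/b5.png

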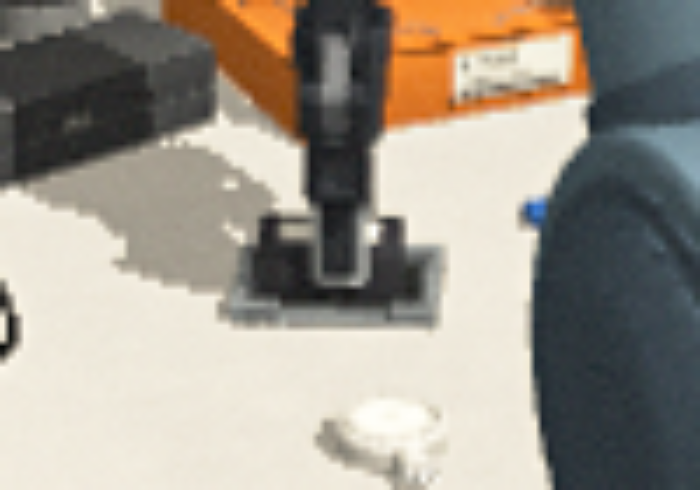

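>>> jog_arm:
  motion:
    - [0.2, [-0.02, 0, 0], [0, 0, 0]]
    - [0.2, [-0.02, 0, 0], [0, 0, 0]]
    - [0.2, [-0.02, 0, 0.007], [0, 0, 0]]
    - [0.2, [-0.02, 0, 0.007], [0, 0, 0]]

```text
t: 6.03
position: [0.5953, -0.0413, 0.0127]
tcp_rot: [0.885, 0.466, -0.0, 0.0]
force: [-0.8, -1.0, -0.4]
gripper_width: 0.461
```

>>> jog_arm:
  motion:
    - [0.2, [0, 0, 0.006], [0, 0, 0]]
    - [0.2, [0, 0, 0.006], [0, 0, 0]]

```text
t: 6.2
position: [0.5954, -0.0412, 0.0126]
tcp_rot: [0.885, 0.466, 0.0, 0.0]
force: [-2.8, 0.5, 4.2]
gripper_width: 0.453
```

>>> jog_arm:
  motion:
    - [0.55, [0, 0, 0], [0, 0, 0]]
    - [0.7, [0, 0, 0], [0, 0, 0]]
    - [0.8, [0, 0, 0], [0, 0, 0]]
    - [0.8, [0, 0, -0.1], [0, 0, 0]]
    - [0.8, [0, 0, -0.3], [0, 0, 0]]
    - [1, [0, 0, -0.6], [0, 0, 0]]
    - [1, [0, 0, -0.7], [0, 0, 0]]
    - [1, [0, 0, -0.7], [0, 0, 0]]

```text
t: 6.87
position: [0.5994, -0.0418, 0.1225]
tcp_rot: [0.885, 0.466, 0.004, 0.003]
force: [0.7, 0.1, 1.5]
gripper_width: 0.997
```

```bash
python3 go.py 619.7 -297.5 110 60; python3 - <<'E'
from plant import r
import cv2,numpy as np
s=r.read_camera("scene")
cv2.imwrite("pics/b6.png",cv2.resize(s["color"][150:220,260:360,::-1],(700,490)))
E
```

```text
t 6.87 pos [ 0.5994 -0.0418  0.1225] psi 55.6 tilt 0.58 w 0.997 F [0.7 0.1 1.5] q6 2.0
shift units [-1.33   1.074  0.088] rz units -0.098 rows lin 7.0 rot 1.0
```

View pics/b6.png

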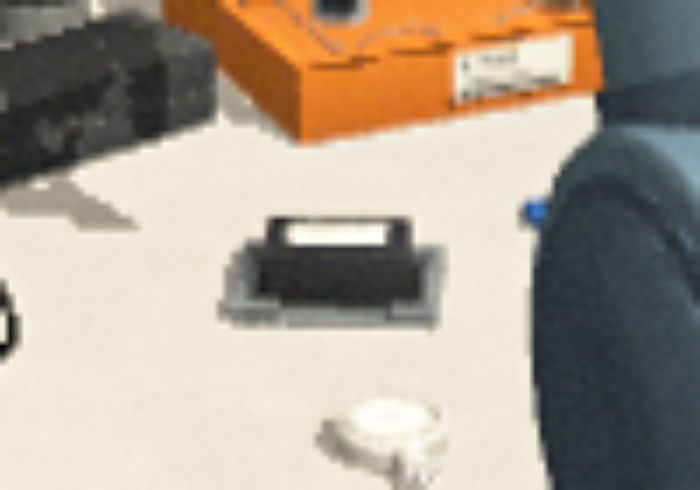

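The block sits inside its recess, spanning 262 to 412 in a recess of 257 to 422. Next is the jar.

>>> jog_arm:
  motion:
    - [1, [-0.7, 0.57, 0], [0, 0, 0]]
    - [1, [-0.7, 0.57, 0], [0, 0, 0]]
    - [1, [-0.7, 0.57, 0], [0, 0, 0]]
    - [1, [-0.7, 0.57, 0], [0, 0, 0]]

```text
t: 7.25
position: [0.606, -0.1816, 0.115]
tcp_rot: [0.886, 0.464, -0.001, 0.001]
force: [-0.1, -0.4, -0.3]
gripper_width: 0.999
```

```bash
python3 go.py 619.7 -297.5 70 55.6
```

```text
t 7.25 pos [ 0.606  -0.1816  0.115 ] psi 55.3 tilt 0.16 w 0.999 F [-0.1 -0.4 -0.3] q6 1.79
shift units [-0.583  0.514  0.302] rz units -0.006 rows lin 3.0 rot 1.0
```

>>> jog_arm:
  motion:
    - [1, [-0.583, 0.514, 0.1], [0, 0, 0]]
    - [1, [-0.583, 0.514, 0.2], [0, 0, 0]]
    - [1, [-0.583, 0.514, 0.3], [0, 0, 0]]
    - [1, [-0.583, 0.514, 0.3], [0, 0, 0]]
    - [1, [-0.583, 0.514, 0.3], [0, 0, 0]]
    - [1, [-0.583, 0.514, 0.3], [0, 0, 0]]

```text
t: 7.75
position: [0.6196, -0.2907, 0.0701]
tcp_rot: [0.885, 0.466, -0.001, -0.002]
force: [-0.5, 0.5, 0.3]
gripper_width: 1.002
```

```bash
python3 go.py 619.7 -297.5 10 55.6;python3 - <<'E'
from plant import r
import cv2,numpy as np
c=r.read_camera("top")
cv2.imwrite("pics/j1.png",cv2.resize(c["color"][80:220,360:540,::-1],(720,560)))
E
```

```text
t 7.75 pos [ 0.6196 -0.2907  0.0701] psi 55.6 tilt 0.22 w 1.002 F [-0.5  0.5  0.3] q6 1.64
shift units [-0.037  0.028  0.4  ] rz units -0.0 rows lin 2.0 rot 1.0
```

View pics/j1.png

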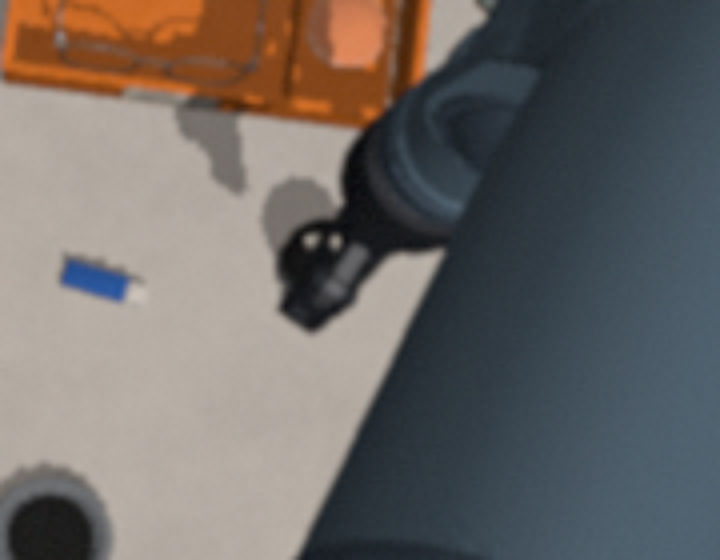

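>>> jog_arm:
  motion:
    - [1, [-0.037, 0.028, 0.1], [0, 0, 0]]
    - [1, [-0.037, 0.028, 0.13], [0, 0, 0]]
    - [1, [-0.037, 0.028, 0.13], [0, 0, 0]]
    - [1, [-0.037, 0.028, 0.13], [0, 0, 0]]

```text
t: 8.13
position: [0.6211, -0.2973, 0.0527]
tcp_rot: [0.884, 0.467, -0.0, -0.0]
force: [0.9, -0.4, 0.4]
gripper_width: 0.999
```

```bash
python3 go.py 619.7 -297.5 10 55.6
```

```text
t 8.13 pos [ 0.6211 -0.2973  0.0527] psi 55.7 tilt 0.04 w 0.999 F [ 0.9 -0.4  0.4] q6 1.63
shift units [-0.006 -0.007  0.285] rz units 0.002 rows lin 2.0 rot 1.0
```

>>> jog_arm:
  motion:
    - [1, [-0.006, -0.007, 0.1], [0, 0, 0]]
    - [1, [-0.006, -0.007, 0.2], [0, 0, 0]]
    - [1, [-0.006, -0.007, 0.28], [0, 0, 0]]
    - [1, [-0.006, -0.007, 0.28], [0, 0, 0]]
    - [0.7, [-0.006, -0.007, 0.28], [0, 0, 0]]
    - [0.5, [-0.006, -0.007, 0.28], [0, 0, 0]]
    - [0.3, [-0.006, -0.007, 0.28], [0, 0, 0]]
    - [0.3, [-0.006, -0.007, 0.28], [0, 0, 0]]

```text
t: 8.8
position: [0.6206, -0.2993, 0.012]
tcp_rot: [0.885, 0.466, 0.001, 0.001]
force: [-0.4, 1.8, 2.3]
gripper_width: 0.548
```

>>> jog_arm:
  motion:
    - [0.3, [0, 0, 0], [0, 0, 0]]
    - [0.3, [0, 0, 0], [0, 0, 0]]
    - [0.3, [0, 0, 0], [0, 0, 0]]

```text
t: 9.05
position: [0.6206, -0.2993, 0.012]
tcp_rot: [0.885, 0.466, 0.001, 0.001]
force: [-1.0, 1.2, 5.9]
gripper_width: 0.545
```

>>> jog_arm:
  motion:
    - [0.3, [0, 0, -0.05], [0, 0, 0]]
    - [0.3, [0, 0, -0.15], [0, 0, 0]]
    - [0.3, [0, 0, -0.3], [0, 0, 0]]
    - [0.3, [0, 0, -0.45], [0, 0, 0]]
    - [0.3, [0, 0, -0.45], [0, 0, 0]]

```text
t: 9.47
position: [0.6226, -0.3007, 0.0834]
tcp_rot: [0.885, 0.466, 0.002, 0.004]
force: [2.0, -1.6, 0.4]
gripper_width: 0.546
```

```bash
python3 go.py 444.2 -133.6 70 55.6;python3 - <<'E'
from plant import r
import cv2,numpy as np
c=r.read_camera("top")
cv2.imwrite("pics/j2.png",cv2.resize(c["color"][80:220,360:540,::-1],(720,560)))
E
```

```text
t 9.47 pos [ 0.6226 -0.3007  0.0834] psi 55.6 tilt 0.48 w 0.546 F [ 2.  -1.6  0.4] q6 1.63
shift units [ 0.247 -1.611  0.076] rz units -0.0 rows lin 6.0 rot 1.0
```

View pics/j2.png

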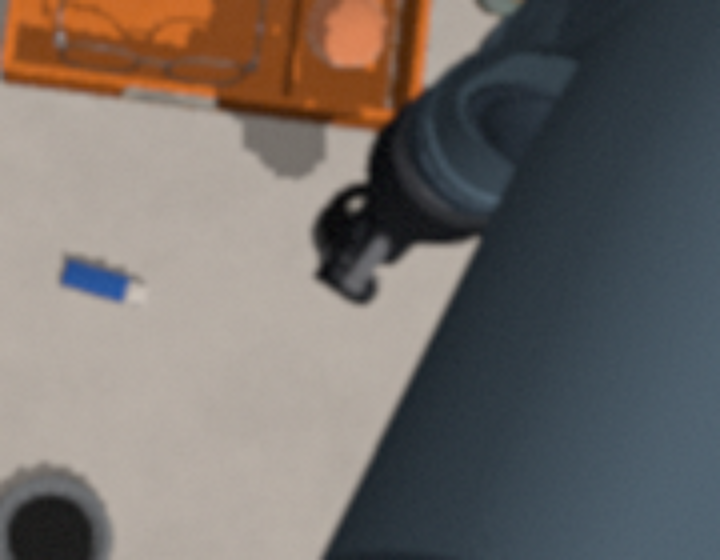

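The jar is lifted and held. Now to the large round holder.

>>> jog_arm:
  motion:
    - [0.3, [0.06, -0.2, 0], [0, 0, 0]]
    - [0.3, [0.12, -0.45, 0], [0, 0, 0]]
    - [0.3, [0.12, -0.7, 0], [0, 0, 0]]
    - [0.3, [0.12, -0.85, 0], [0, 0, 0]]
    - [0.3, [0.12, -0.9, 0], [0, 0, 0]]
    - [0.3, [0.12, -0.9, 0], [0, 0, 0]]

```text
t: 10.02
position: [0.516, -0.2061, 0.0768]
tcp_rot: [0.884, 0.467, -0.001, -0.001]
force: [0.2, 0.7, -0.5]
gripper_width: 0.548
```

```bash
python3 go.py 444.2 -133.6 60 55.6
```

```text
t 10.02 pos [ 0.516  -0.2061  0.0768] psi 55.6 tilt 0.2 w 0.548 F [ 0.2  0.7 -0.5] q6 1.68
shift units [ 0.129 -0.668  0.114] rz units 0.001 rows lin 3.0 rot 1.0
```

>>> jog_arm:
  motion:
    - [0.3, [0.06, -0.2, 0], [0, 0, 0]]
    - [0.3, [0.13, -0.45, 0.05], [0, 0, 0]]
    - [0.3, [0.13, -0.67, 0.11], [0, 0, 0]]
    - [0.3, [0.13, -0.67, 0.11], [0, 0, 0]]
    - [0.3, [0.13, -0.67, 0.11], [0, 0, 0]]
    - [0.3, [0.13, -0.67, 0.11], [0, 0, 0]]
    - [0.3, [0.13, -0.67, 0.11], [0, 0, 0]]

```text
t: 10.6
position: [0.4498, -0.1368, 0.0622]
tcp_rot: [0.885, 0.466, 0.001, 0.002]
force: [-0.1, -0.4, -0.4]
gripper_width: 0.546
```

```bash
python3 go.py 444.2 -133.6 35 55.6;python3 - <<'E'
from plant import r
import cv2,numpy as np
c=r.read_camera("top");s=r.read_camera("scene")
cv2.imwrite("pics/j3.png",np.hstack([cv2.resize(c["color"][170:260,310:430,::-1],(400,300)),cv2.resize(s["color"][170:230,320:400,::-1],(400,300))]))
E
```

```text
t 10.6 pos [ 0.4498 -0.1368  0.0622] psi 55.6 tilt 0.26 w 0.546 F [-0.1 -0.4 -0.4] q6 1.74
shift units [-0.004 -0.044  0.181] rz units -0.001 rows lin 1.0 rot 1.0
```

View pics/j3.png

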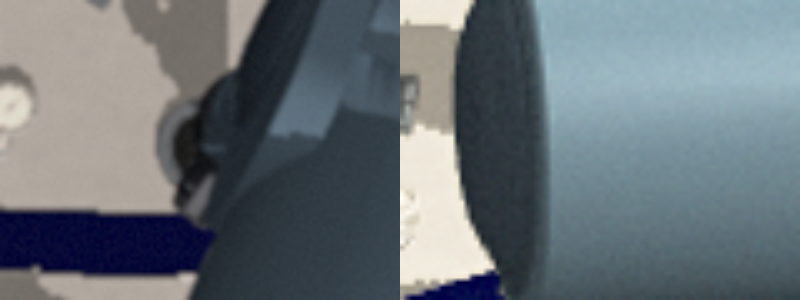

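>>> jog_arm:
  motion:
    - [0.3, [-0.004, -0.04, 0.08], [0, 0, 0]]
    - [0.3, [-0.004, -0.04, 0.16], [0, 0, 0]]
    - [0.3, [-0.004, -0.04, 0.18], [0, 0, 0]]
    - [0.3, [-0.004, -0.04, 0.18], [0, 0, 0]]
    - [0.3, [-0.004, -0.04, 0.18], [0, 0, 0]]

```text
t: 11.12
position: [0.4422, -0.1326, 0.0347]
tcp_rot: [0.885, 0.466, 0.0, 0.0]
force: [-0.0, 0.3, -0.9]
gripper_width: 0.546
```

```bash
python3 go.py 444.2 -133.6 17.5 55.6
```

```text
t 11.12 pos [ 0.4422 -0.1326  0.0347] psi 55.6 tilt 0.05 w 0.546 F [-0.   0.3 -0.9] q6 1.74
shift units [0.002 0.015 0.115] rz units -0.0 rows lin 1.0 rot 1.0
```

>>> jog_arm:
  motion:
    - [0.3, [0, 0.01, 0.05], [0, 0, 0]]
    - [0.3, [0, 0.01, 0.09], [0, 0, 0]]
    - [0.3, [0, 0.01, 0.115], [0, 0, 0]]
    - [0.3, [0, 0.01, 0.115], [0, 0, 0]]
    - [0.3, [0, 0.01, 0.12], [0, 0, 0]]
    - [0.3, [0, 0.01, 0.125], [0, 0, 0]]

```text
t: 11.62
position: [0.4424, -0.1326, 0.0159]
tcp_rot: [0.885, 0.466, 0.0, -0.0]
force: [-3.4, 1.7, 11.1]
gripper_width: 0.545
```

>>> jog_arm:
  motion:
    - [0.6, [0, 0, 0], [0, 0, 0]]
    - [0.75, [0, 0, 0], [0, 0, 0]]
    - [0.9, [0, 0, 0], [0, 0, 0]]
    - [0.9, [0, 0, -0.1], [0, 0, 0]]
    - [1, [0, 0, -0.3], [0, 0, 0]]
    - [1, [0, 0, -0.55], [0, 0, 0]]
    - [1, [0, 0, -0.6], [0, 0, 0]]
    - [1, [0, 0, -0.6], [0, 0, 0]]

```text
t: 12.28
position: [0.4454, -0.1342, 0.1087]
tcp_rot: [0.885, 0.466, 0.002, 0.003]
force: [-0.3, 0.1, -0.2]
gripper_width: 1.003
```

```bash
python3 go.py 473.2 15.6 90 76; python3 - <<'E'
from plant import r
import cv2,numpy as np
c=r.read_camera("top");s=r.read_camera("scene")
cv2.imwrite("pics/j4.png",np.hstack([cv2.resize(c["color"][170:260,290:410,::-1],(400,300)),cv2.resize(s["color"][170:245,280:380,::-1],(400,300))]))
E
```

```text
t 12.28 pos [ 0.4454 -0.1342  0.1087] psi 55.6 tilt 0.42 w 1.003 F [-0.3  0.1 -0.2] q6 1.74
shift units [ 0.929 -0.412  0.123] rz units -0.453 rows lin 4.0 rot 3.0
```

View pics/j4.png

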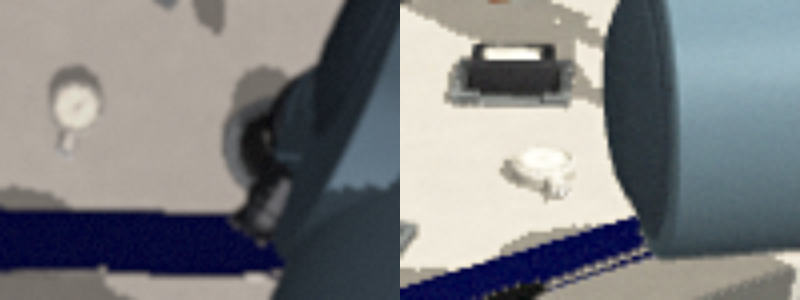

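>>> jog_arm:
  motion:
    - [1, [0.9, -0.4, 0], [0, 0, -1]]
    - [1, [0.9, -0.4, 0], [0, 0, -1]]
    - [1, [0.9, -0.4, 0], [0, 0, -1]]
    - [1, [0.9, -0.4, 0], [0, 0, -1]]
    - [1, [0.9, -0.4, 0], [0, 0, -1]]
    - [1, [0.9, -0.4, 0], [0, 0, -1]]
    - [1, [0.9, -0.4, 0], [0, 0, -1]]

```text
t: 12.97
position: [0.4676, 0.0134, 0.1034]
tcp_rot: [0.636, 0.771, -0.001, -0.002]
force: [0.0, -0.3, -0.3]
gripper_width: 0.999
```

>>> jog_arm:
  motion:
    - [1, [0, 0, 0], [0, 0, -1]]
    - [1, [0, 0, 0], [0, 0, -1]]
    - [1, [0, 0, 0], [0, 0, -1]]
    - [1, [0, 0, 0], [0, 0, -1]]
    - [1, [0, 0, 0], [0, 0, -1]]
    - [1, [0, 0, 0], [0, 0, -1]]
    - [1, [0, 0, 0], [0, 0, -1]]

```text
t: 13.55
position: [0.4675, 0.0126, 0.1034]
tcp_rot: [0.293, 0.956, -0.0, -0.002]
force: [0.5, -0.7, -0.1]
gripper_width: 1.001
```

```bash
python3 go.py 473.2 15.6 60 166
```

```text
t 13.55 pos [0.4675 0.0126 0.1034] psi 145.9 tilt 0.24 w 1.001 F [ 0.5 -0.7 -0.1] q6 0.49
shift units [-0.021  0.039  0.289] rz units -0.447 rows lin 2.0 rot 3.0
```

>>> jog_arm:
  motion:
    - [1, [-0.02, 0.04, 0.1], [0, 0, -0.447]]
    - [1, [-0.02, 0.04, 0.2], [0, 0, -0.447]]
    - [1, [-0.02, 0.04, 0.35], [0, 0, -0.447]]
    - [1, [-0.02, 0.04, 0.35], [0, 0, -0.447]]
    - [1, [-0.02, 0.04, 0.35], [0, 0, -0.447]]
    - [1, [-0.02, 0.04, 0.35], [0, 0, -0.447]]

```text
t: 14.05
position: [0.4743, 0.0157, 0.0527]
tcp_rot: [0.125, 0.992, -0.0, -0.001]
force: [-0.1, -0.2, -0.2]
gripper_width: 1.001
```

```bash
python3 go.py 473.2 15.6 2 166; python3 - <<'E'
from plant import r
import cv2,numpy as np
c=r.read_camera("top");s=r.read_camera("scene")
cv2.imwrite("pics/k1.png",np.hstack([cv2.resize(c["color"][170:260,290:410,::-1],(400,300)),cv2.resize(s["color"][170:245,260:360,::-1],(400,300))]))
E
```

```text
t 14.05 pos [0.4743 0.0157 0.0527] psi 165.6 tilt 0.11 w 1.001 F [-0.1 -0.2 -0.2] q6 0.15
shift units [ 0.007 -0.003  0.338] rz units -0.009 rows lin 2.0 rot 1.0
```

View pics/k1.png

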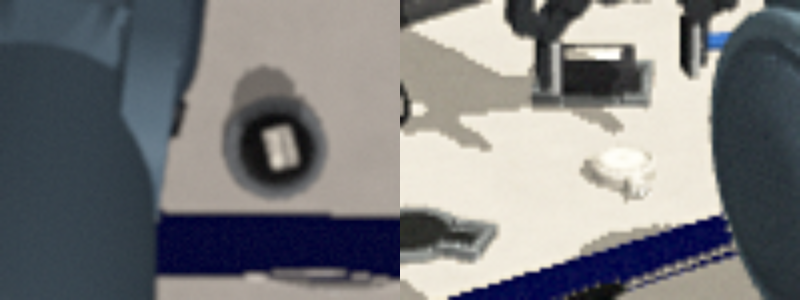

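>>> jog_arm:
  motion:
    - [1, [0.007, -0.003, 0.1], [0, 0, 0]]
    - [0.8, [0.007, -0.003, 0.2], [0, 0, 0]]
    - [0.62, [0.007, -0.003, 0.24], [0, 0, 0]]
    - [0.62, [0.007, -0.003, 0.27], [0, 0, 0]]
    - [0.62, [0.007, -0.003, 0.27], [0, 0, 0]]
    - [0.62, [0.007, -0.003, 0.27], [0, 0, 0]]

```text
t: 14.65
position: [0.4745, 0.0154, 0.0131]
tcp_rot: [0.124, 0.992, -0.0, 0.0]
force: [-0.1, -0.4, -0.0]
gripper_width: 0.621
```

```bash
python3 go.py 473.2 15.6 2 166; python3 - <<'E'
from plant import r
import cv2,numpy as np
s=r.read_camera("scene")
cv2.imwrite("pics/k2.png",cv2.resize(s["color"][170:245,260:360,::-1],(800,600),interpolation=cv2.INTER_CUBIC))
E
```

```text
t 14.65 pos [0.4745 0.0154 0.0131] psi 165.7 tilt 0.04 w 0.621 F [-0.1 -0.4 -0. ] q6 0.15
shift units [ 0.009 -0.001  0.074] rz units -0.007 rows lin 1.0 rot 1.0
```

View pics/k2.png

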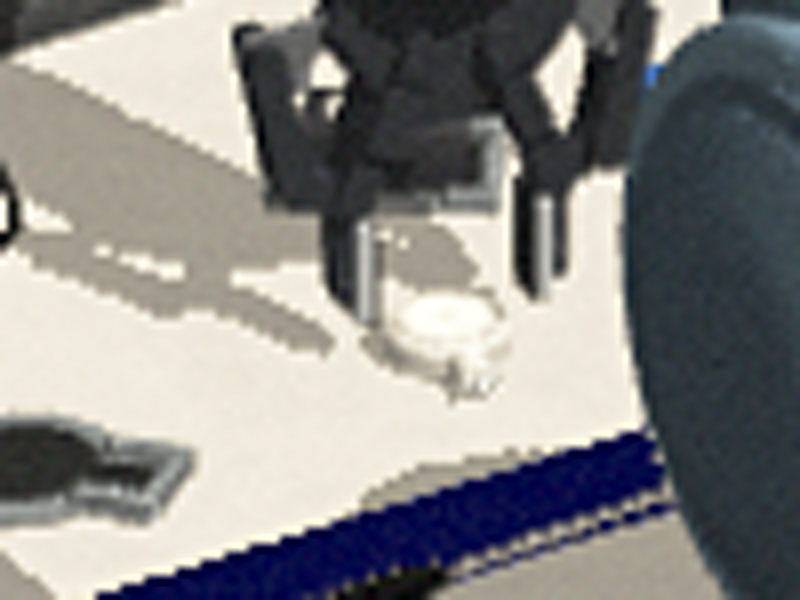

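>>> jog_arm:
  motion:
    - [0.62, [0.009, 0, 0.03], [0, 0, 0]]
    - [0.62, [0.009, 0, 0.06], [0, 0, 0]]
    - [0.62, [0.009, 0, 0.06], [0, 0, 0]]
    - [0.62, [0.009, 0, 0.06], [0, 0, 0]]

```text
t: 15.03
position: [0.4723, 0.0159, 0.0033]
tcp_rot: [0.124, 0.992, -0.0, -0.0]
force: [-0.1, 0.2, 0.1]
gripper_width: 0.622
```

```bash
python3 go.py 473.2 15.6 2 166; python3 - <<'E'
from plant import r
import cv2,numpy as np
s=r.read_camera("scene")
cv2.imwrite("pics/k3.png",cv2.resize(s["color"][170:245,260:360,::-1],(800,600),interpolation=cv2.INTER_CUBIC))
E
```

```text
t 15.03 pos [0.4723 0.0159 0.0033] psi 165.7 tilt 0.04 w 0.622 F [-0.1  0.2  0.1] q6 0.15
shift units [-0.006 -0.     0.009] rz units -0.006 rows lin 1.0 rot 1.0
```

View pics/k3.png

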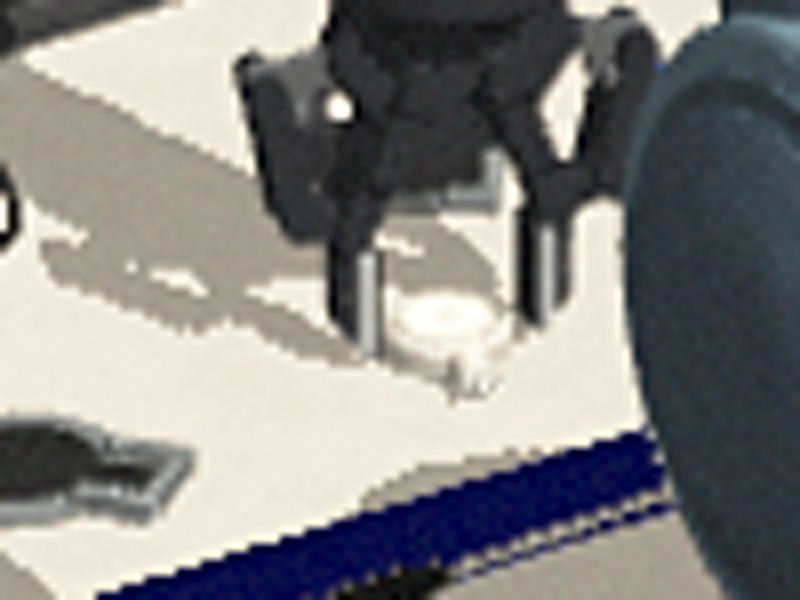

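>>> jog_arm:
  motion:
    - [0.5, [-0.005, 0, 0.003], [0, 0, 0]]
    - [0.4, [-0.005, 0, 0.003], [0, 0, 0]]
    - [0.3, [-0.005, 0, 0.003], [0, 0, 0]]
    - [0.3, [-0.005, 0, 0.003], [0, 0, 0]]
    - [0.3, [-0.005, 0, 0.003], [0, 0, 0]]
    - [0.3, [-0.005, 0, 0.003], [0, 0, 0]]

```text
t: 15.58
position: [0.4736, 0.0158, 0.0036]
tcp_rot: [0.124, 0.992, 0.0, 0.0]
force: [-0.9, 0.3, 5.6]
gripper_width: 0.477
```

>>> jog_arm:
  motion:
    - [0.3, [0, 0, -0.03], [0, 0, 0]]
    - [0.3, [0, 0, -0.1], [0, 0, 0]]
    - [0.3, [0, 0, -0.25], [0, 0, 0]]
    - [0.3, [0, 0, -0.4], [0, 0, 0]]
    - [0.3, [0, 0, -0.4], [0, 0, 0]]
    - [0.3, [0, 0, -0.4], [0, 0, 0]]

```text
t: 16.08
position: [0.475, 0.0154, 0.0642]
tcp_rot: [0.124, 0.992, -0.0, 0.002]
force: [0.0, 0.2, -0.6]
gripper_width: 0.477
```

```bash
python3 go.py 473.4 171.8 70 222; python3 - <<'E'
from plant import r
import cv2,numpy as np
s=r.read_camera("scene")
cv2.imwrite("pics/k4.png",cv2.resize(s["color"][150:245,240:366,::-1],(800,600),interpolation=cv2.INTER_CUBIC))
E
```

```text
t 16.08 pos [0.475  0.0154 0.0642] psi 165.7 tilt 0.19 w 0.477 F [ 0.   0.2 -0.6] q6 0.15
shift units [ 0.267  1.008 -0.039] rz units -1.251 rows lin 4.0 rot 8.0
```

View pics/k4.png

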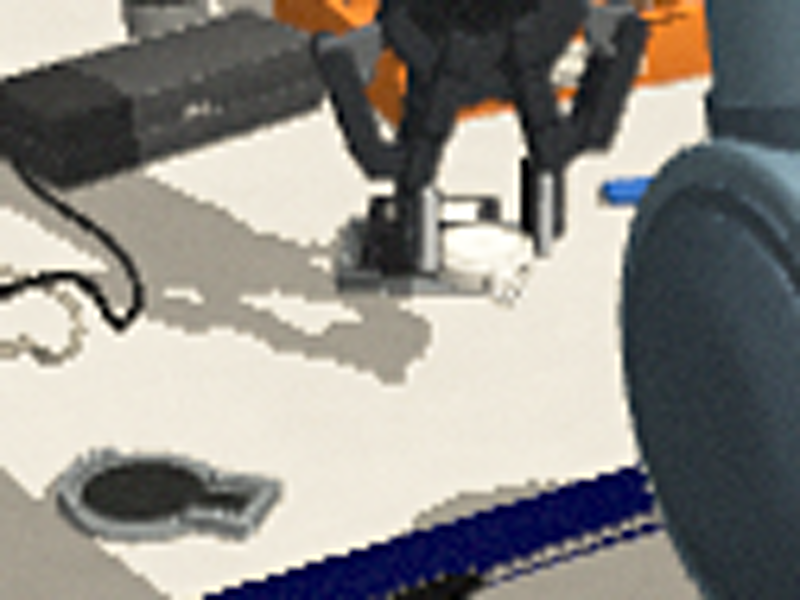

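>>> jog_arm:
  motion:
    - [0.3, [0.1, 0.25, -0.05], [0, 0, -0.5]]
    - [0.3, [0.2, 0.5, -0.05], [0, 0, -0.5]]
    - [0.3, [0.26, 0.75, -0.05], [0, 0, -1]]
    - [0.3, [0.26, 0.95, -0.05], [0, 0, -1]]
    - [0.3, [0.26, 0.95, -0.05], [0, 0, -1]]
    - [0.3, [0.26, 0.95, -0.05], [0, 0, -1]]
    - [0.3, [0.26, 0.95, -0.05], [0, 0, -1]]
    - [0.3, [0.26, 0.95, -0.05], [0, 0, -1]]

```text
t: 16.8
position: [0.4694, 0.1633, 0.069]
tcp_rot: [-0.265, 0.964, -0.0, -0.002]
force: [-0.3, 0.5, -1.7]
gripper_width: 0.478
```

```bash
python3 go.py 473.4 171.8 35 221.6
```

```text
t 16.8 pos [0.4694 0.1633 0.069 ] psi -149.2 tilt 0.18 w 0.478 F [-0.3  0.5 -1.7] q6 -0.33
shift units [-0.052  0.035  0.226] rz units -0.24 rows lin 1.0 rot 2.0
```

>>> jog_arm:
  motion:
    - [0.3, [-0.05, 0.035, 0.1], [0, 0, -0.24]]
    - [0.3, [-0.05, 0.035, 0.18], [0, 0, -0.24]]
    - [0.3, [-0.05, 0.035, 0.22], [0, 0, -0.24]]
    - [0.3, [-0.05, 0.035, 0.22], [0, 0, -0.24]]
    - [0.3, [-0.05, 0.035, 0.22], [0, 0, -0.24]]
    - [0.3, [-0.05, 0.035, 0.22], [0, 0, -0.24]]

```text
t: 17.3
position: [0.4746, 0.1715, 0.0378]
tcp_rot: [-0.354, 0.935, -0.0, -0.0]
force: [0.5, 0.5, -0.8]
gripper_width: 0.483
```

```bash
python3 go.py 473.4 171.8 12 221.6; python3 - <<'E'
from plant import r
import cv2,numpy as np
c=r.read_camera("top");s=r.read_camera("scene")
cv2.imwrite("pics/k5.png",np.hstack([cv2.resize(c["color"][165:245,200:320,::-1],(360,240)),cv2.resize(s["color"][180:260,210:310,::-1],(440,352))[:240]]))
cv2.imwrite("pics/k5.png",cv2.resize(s["color"][190:255,225:305,::-1],(760,600),interpolation=cv2.INTER_CUBIC))
E
```

```text
t 17.3 pos [0.4746 0.1715 0.0378] psi -138.6 tilt 0.01 w 0.483 F [ 0.5  0.5 -0.8] q6 -0.5
shift units [0.005 0.007 0.172] rz units -0.004 rows lin 1.0 rot 1.0
```

View pics/k5.png

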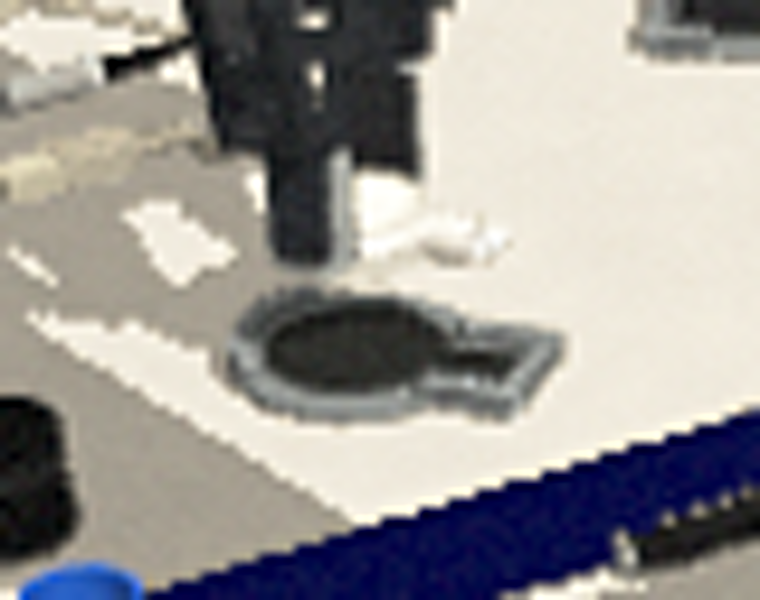

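>>> jog_arm:
  motion:
    - [0.3, [0.003, 0.003, 0.08], [0, 0, 0]]
    - [0.3, [0.003, 0.003, 0.14], [0, 0, 0]]
    - [0.3, [0.003, 0.003, 0.15], [0, 0, 0]]
    - [0.3, [0.003, 0.003, 0.15], [0, 0, 0]]

```text
t: 17.73
position: [0.4731, 0.1715, 0.0145]
tcp_rot: [-0.354, 0.935, 0.0, -0.001]
force: [0.1, 0.1, -0.6]
gripper_width: 0.479
```

```bash
python3 go.py 473.4 171.8 7.6 221.6; python3 - <<'E'
from plant import r
import cv2,numpy as np
s=r.read_camera("scene")
cv2.imwrite("pics/k6.png",cv2.resize(s["color"][190:255,225:305,::-1],(760,600),interpolation=cv2.INTER_CUBIC))
E
```

```text
t 17.73 pos [0.4731 0.1715 0.0145] psi -138.5 tilt 0.1 w 0.479 F [ 0.1  0.1 -0.6] q6 -0.5
shift units [-0.003  0.     0.046] rz units -0.002 rows lin 1.0 rot 1.0
```

View pics/k6.png

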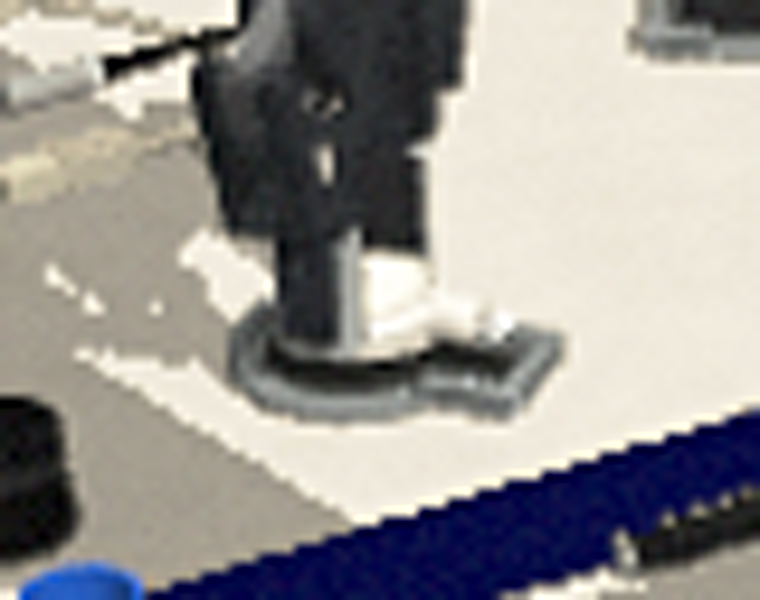

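>>> jog_arm:
  motion:
    - [0.3, [0, 0, 0.02], [0, 0, 0]]
    - [0.3, [0, 0, 0.035], [0, 0, 0]]
    - [0.3, [0, 0, 0.045], [0, 0, 0]]
    - [0.3, [0, 0, 0.045], [0, 0, 0]]
    - [0.3, [0, 0, 0.05], [0, 0, 0]]

```text
t: 18.2
position: [0.474, 0.1717, 0.0077]
tcp_rot: [-0.354, 0.935, -0.0, 0.0]
force: [0.6, -1.1, -0.3]
gripper_width: 0.477
```

```bash
python3 go.py 473.4 171.8 7.6 221.6; python3 - <<'E'
from plant import r
import cv2,numpy as np
s=r.read_camera("scene")
cv2.imwrite("pics/k7.png",cv2.resize(s["color"][190:255,225:305,::-1],(760,600),interpolation=cv2.INTER_CUBIC))
E
```

```text
t 18.2 pos [0.474  0.1717 0.0077] psi -138.5 tilt 0.01 w 0.477 F [ 0.6 -1.1 -0.3] q6 -0.5
shift units [0.003 0.003 0.001] rz units -0.002 rows lin 1.0 rot 1.0
```

View pics/k7.png

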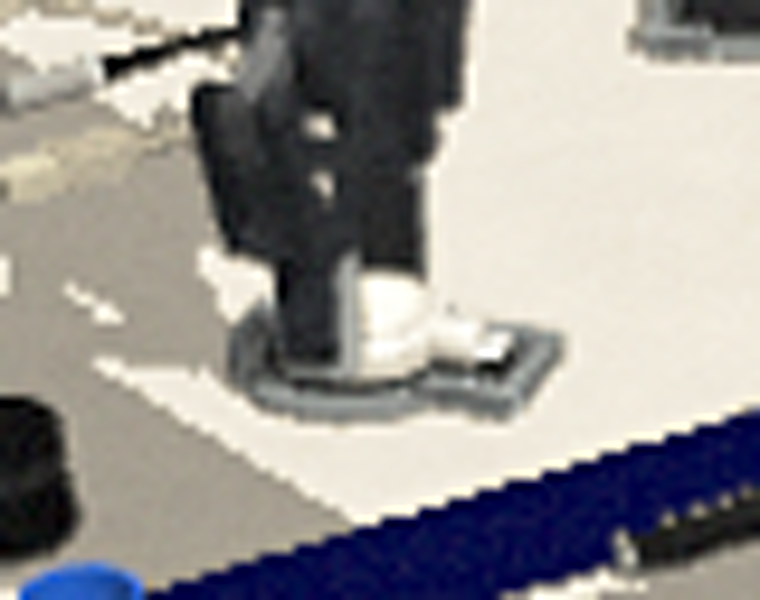

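Nearly down; creep until contact.

>>> jog_arm:
  motion:
    - [0.3, [0, 0, 0.005], [0, 0, 0]]
    - [0.3, [0, 0, 0.008], [0, 0, 0]]
    - [0.3, [0, 0, 0.011], [0, 0, 0]]
    - [0.3, [0, 0, 0.011], [0, 0, 0]]

```text
t: 18.58
position: [0.4741, 0.1717, 0.0075]
tcp_rot: [-0.354, 0.935, -0.0, 0.0]
force: [-4.3, -1.9, 13.2]
gripper_width: 0.477
```

>>> jog_arm:
  motion:
    - [0.55, [0, 0, 0], [0, 0, 0]]
    - [0.65, [0, 0, 0], [0, 0, 0]]
    - [0.75, [0, 0, -0.02], [0, 0, 0]]
    - [0.75, [0, 0, -0.1], [0, 0, 0]]
    - [1, [0, 0, -0.3], [0, 0, 0]]
    - [1, [0, 0, -0.55], [0, 0, 0]]
    - [1, [0, 0, -0.7], [0, 0, 0]]
    - [1, [0, 0, -0.7], [0, 0, 0]]

```text
t: 19.25
position: [0.478, 0.1727, 0.1163]
tcp_rot: [-0.354, 0.935, -0.001, 0.005]
force: [0.4, 0.1, -0.7]
gripper_width: 1.001
```

```bash
python3 go.py 442.6 280.4 90 180; python3 - <<'E'
from plant import r
import cv2,numpy as np
s=r.read_camera("scene")
cv2.imwrite("pics/k8.png",cv2.resize(s["color"][190:255,225:305,::-1],(760,600),interpolation=cv2.INTER_CUBIC))
E
```

```text
t 19.25 pos [0.478  0.1727 0.1163] psi -138.5 tilt 0.55 w 1.001 F [ 0.4  0.1 -0.7] q6 -0.5
shift units [-0.298  0.695  0.174] rz units 0.923 rows lin 3.0 rot 6.0
```

View pics/k8.png

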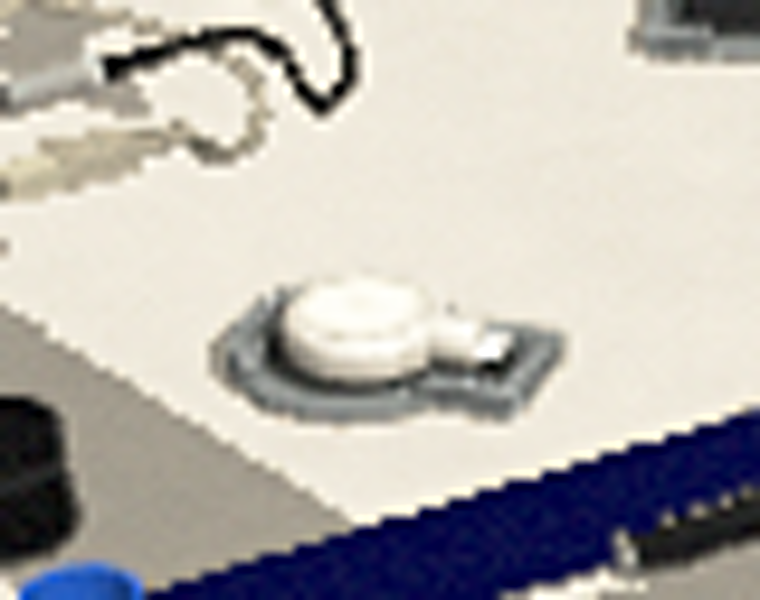

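>>> jog_arm:
  motion:
    - [1, [-0.3, 0.695, 0], [0, 0, 0]]
    - [1, [-0.3, 0.695, 0], [0, 0, 0]]
    - [1, [-0.3, 0.695, 0.1], [0, 0, 0]]
    - [1, [-0.3, 0.695, 0.25], [0, 0, 0]]
    - [1, [-0.3, 0.695, 0.25], [0, 0, 0]]
    - [1, [-0.3, 0.695, 0.25], [0, 0, 0]]

```text
t: 19.8
position: [0.4361, 0.2785, 0.0713]
tcp_rot: [-0.355, 0.935, -0.0, -0.003]
force: [0.3, -0.4, -0.1]
gripper_width: 1.0
```

```bash
python3 go.py 442.6 280.4 45 221.5;  python3 - <<'E'
from plant import r
import cv2,numpy as np
s=r.read_camera("scene")
cv2.imwrite("pics/l1.png",cv2.resize(s["color"][190:275,185:285,::-1],(700,595),interpolation=cv2.INTER_CUBIC))
E
```

```text
t 19.8 pos [0.4361 0.2785 0.0713] psi -138.4 tilt 0.34 w 1.0 F [ 0.3 -0.4 -0.1] q6 -0.28
shift units [-0.042 -0.02   0.175] rz units 0.001 rows lin 1.0 rot 1.0
```

View pics/l1.png

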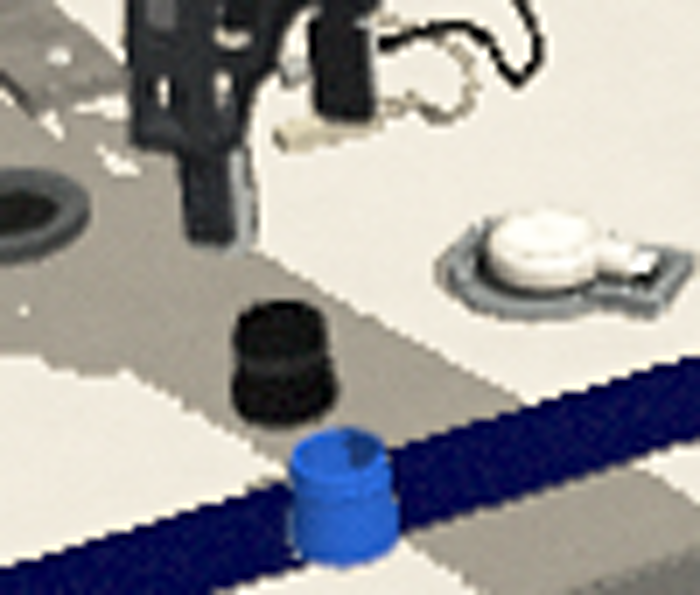

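>>> jog_arm:
  motion:
    - [1, [-0.04, -0.02, 0.05], [0, 0, 0]]
    - [1, [-0.04, -0.02, 0.12], [0, 0, 0]]
    - [1, [-0.04, -0.02, 0.12], [0, 0, 0]]
    - [1, [-0.04, -0.02, 0.12], [0, 0, 0]]

```text
t: 20.18
position: [0.4456, 0.2806, 0.0555]
tcp_rot: [-0.354, 0.935, -0.0, -0.0]
force: [-0.2, 0.4, 0.6]
gripper_width: 1.001
```

```bash
python3 go.py 442.6 280.4 9 221.5;  python3 - <<'E'
from h import *
c=dict(np.load("scene0.npz"));print(ray(c,225.1,241.3,.016))
g=c["color"].astype(int);m=(g.max(2)<45).astype(np.uint8);m[:225]=0;m[262:]=0;m[:,:212]=0;m[:,240:]=0
n,L,st,ce=cv2.connectedComponentsWithStats(m);i=1+np.argmax(st[1:,4]);print(st[i],ce[i],ray(c,*ce[i],.016))
E
```

```text
t 20.18 pos [0.4456 0.2806 0.0555] psi -138.6 tilt 0.02 w 1.001 F [-0.2  0.4  0.6] q6 -0.28
shift units [0.016 0.012 0.31 ] rz units -0.002 rows lin 2.0 rot 1.0
[0.44150357 0.2840288  0.016     ]
[218 233  14  17 169] [224.50295858 241.4852071 ] [0.44146591 0.28553185 0.016     ]
```

>>> jog_arm:
  motion:
    - [1, [0.012, 0.02, 0.1], [0, 0, 0]]
    - [1, [0.012, 0.02, 0.2], [0, 0, 0]]
    - [1, [0.012, 0.02, 0.31], [0, 0, 0]]
    - [1, [0.012, 0.02, 0.31], [0, 0, 0]]
    - [0.7, [0.012, 0.02, 0.31], [0, 0, 0]]
    - [0.5, [0.012, 0.02, 0.31], [0, 0, 0]]

```text
t: 20.68
position: [0.4426, 0.2826, 0.01]
tcp_rot: [-0.354, 0.935, 0.0, 0.001]
force: [0.1, -0.3, 0.4]
gripper_width: 0.751
```

```bash
python3 go.py 442 282 9 221.5;  python3 - <<'E'
from plant import r
import cv2,numpy as np
s=r.read_camera("scene")
cv2.imwrite("pics/l2.png",cv2.resize(s["color"][190:275,185:285,::-1],(700,595),interpolation=cv2.INTER_CUBIC))
E
```

```text
t 20.68 pos [0.4426 0.2826 0.01  ] psi -138.5 tilt 0.08 w 0.751 F [ 0.1 -0.3  0.4] q6 -0.28
shift units [ 0.005 -0.     0.007] rz units -0.0 rows lin 1.0 rot 1.0
```

View pics/l2.png

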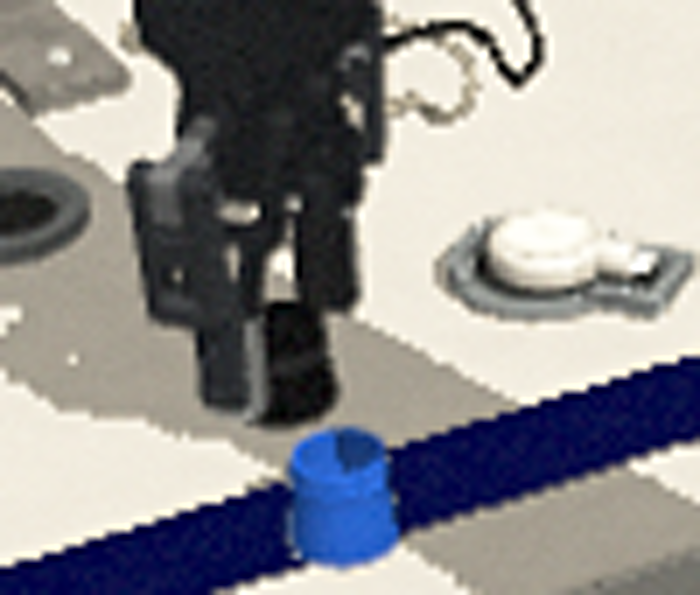

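>>> jog_arm:
  motion:
    - [0.5, [0, 0, 0], [0, 0, 0]]
    - [0.35, [0, 0, 0], [0, 0, 0]]
    - [0.2, [0, 0, 0], [0, 0, 0]]
    - [0.2, [0, 0, 0], [0, 0, 0]]
    - [0.2, [0, 0, 0], [0, 0, 0]]
    - [0.2, [0, 0, 0], [0, 0, 0]]
    - [0.2, [0, 0, 0], [0, 0, 0]]
    - [0.2, [0, 0, 0], [0, 0, 0]]

```text
t: 21.4
position: [0.4425, 0.2829, 0.0103]
tcp_rot: [-0.354, 0.935, 0.0, 0.001]
force: [-0.6, -0.8, 5.3]
gripper_width: 0.356
```

>>> jog_arm:
  motion:
    - [0.2, [0, 0, -0.03], [0, 0, 0]]
    - [0.2, [0, 0, -0.1], [0, 0, 0]]
    - [0.2, [0, 0, -0.25], [0, 0, 0]]
    - [0.2, [0, 0, -0.4], [0, 0, 0]]
    - [0.2, [0, 0, -0.4], [0, 0, 0]]
    - [0.2, [0, 0, -0.4], [0, 0, 0]]

```text
t: 21.9
position: [0.4433, 0.2832, 0.071]
tcp_rot: [-0.354, 0.935, 0.0, 0.002]
force: [-0.3, -0.4, -0.5]
gripper_width: 0.356
```

```bash
python3 go.py 608 322.5 60 221.5;  python3 - <<'E'
from plant import r
import cv2,numpy as np
s=r.read_camera("scene")
cv2.imwrite("pics/l3.png",cv2.resize(s["color"][190:275,185:285,::-1],(700,595),interpolation=cv2.INTER_CUBIC))
E
```

```text
t 21.9 pos [0.4433 0.2832 0.071 ] psi -138.5 tilt 0.24 w 0.356 F [-0.3 -0.4 -0.5] q6 -0.28
shift units [-0.996 -0.531  0.078] rz units 0.0 rows lin 5.0 rot 1.0
```

View pics/l3.png

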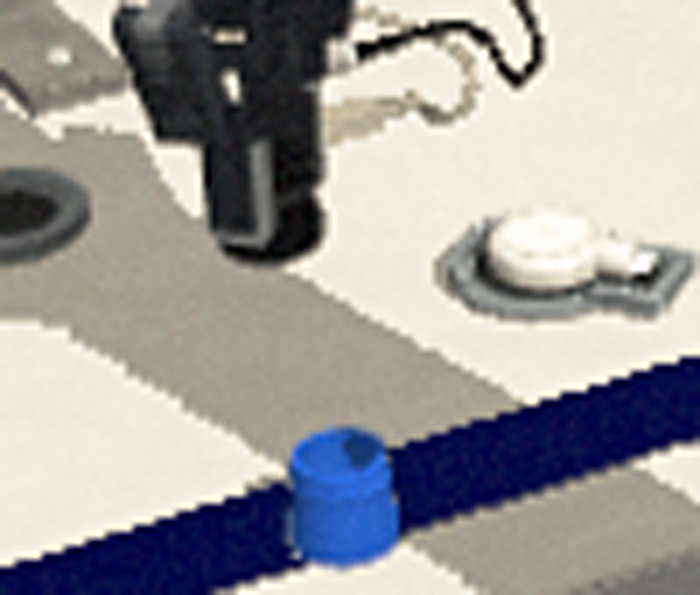

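>>> jog_arm:
  motion:
    - [0.2, [-0.2, -0.1, 0], [0, 0, 0]]
    - [0.2, [-0.45, -0.22, 0], [0, 0, 0]]
    - [0.2, [-0.7, -0.35, 0], [0, 0, 0]]
    - [0.2, [-0.9, -0.5, 0.05], [0, 0, 0]]
    - [0.2, [-1, -0.53, 0.08], [0, 0, 0]]
    - [0.2, [-1, -0.53, 0.08], [0, 0, 0]]
    - [0.2, [-1, -0.53, 0.08], [0, 0, 0]]
    - [0.2, [-1, -0.53, 0.08], [0, 0, 0]]

```text
t: 22.62
position: [0.6046, 0.3217, 0.0557]
tcp_rot: [-0.355, 0.935, -0.0, -0.002]
force: [-1.2, 0.3, -0.8]
gripper_width: 0.357
```

```bash
python3 go.py 608 322.5 35 221.5
```

```text
t 22.62 pos [0.6046 0.3217 0.0557] psi -138.5 tilt 0.21 w 0.357 F [-1.2  0.3 -0.8] q6 -0.33
shift units [-0.021 -0.011  0.138] rz units 0.001 rows lin 1.0 rot 1.0
```

>>> jog_arm:
  motion:
    - [0.2, [-0.015, -0.01, 0.06], [0, 0, 0]]
    - [0.2, [-0.015, -0.01, 0.12], [0, 0, 0]]
    - [0.2, [-0.015, -0.01, 0.14], [0, 0, 0]]
    - [0.2, [-0.015, -0.01, 0.14], [0, 0, 0]]
    - [0.2, [-0.015, -0.01, 0.14], [0, 0, 0]]

```text
t: 23.03
position: [0.6085, 0.3224, 0.0355]
tcp_rot: [-0.355, 0.935, -0.0, -0.001]
force: [-0.2, -0.7, -0.7]
gripper_width: 0.353
```

```bash
python3 go.py 608 322.5 14.3 221.5;  python3 - <<'E'
from plant import r
import cv2,numpy as np
s=r.read_camera("scene");c=r.read_camera("top")
cv2.imwrite("pics/l4.png",np.hstack([cv2.resize(s["color"][185:245,150:220,::-1],(420,360),interpolation=cv2.INTER_CUBIC),cv2.resize(c["color"][115:175,160:220,::-1],(360,360),interpolation=cv2.INTER_CUBIC)]))
E
```

```text
t 23.03 pos [0.6085 0.3224 0.0355] psi -138.5 tilt 0.08 w 0.353 F [-0.2 -0.7 -0.7] q6 -0.33
shift units [0.002 0.003 0.141] rz units 0.001 rows lin 1.0 rot 1.0
```

View pics/l4.png

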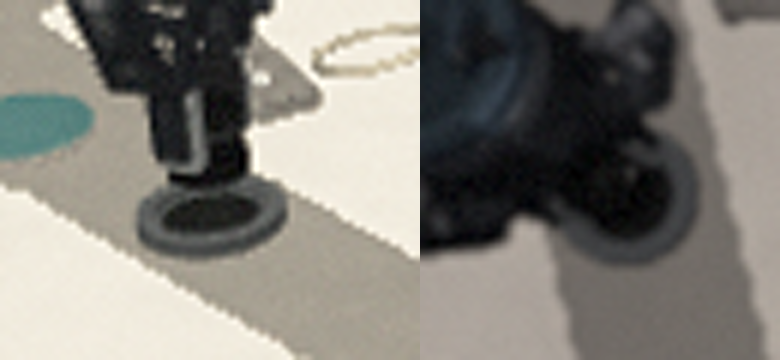

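The loupe (scene crop columns 170 to 250, centre about 210) hangs over the holder (135 to 290, centre 212). Lowering.

>>> jog_arm:
  motion:
    - [0.2, [0, 0, 0.05], [0, 0, 0]]
    - [0.2, [0, 0, 0.09], [0, 0, 0]]
    - [0.2, [0, 0, 0.125], [0, 0, 0]]
    - [0.2, [0, 0, 0.135], [0, 0, 0]]
    - [0.2, [0, 0, 0.14], [0, 0, 0]]
    - [0.2, [0, 0, 0.145], [0, 0, 0]]
    - [0.2, [0, 0, 0.148], [0, 0, 0]]

```text
t: 23.72
position: [0.6088, 0.3224, 0.0144]
tcp_rot: [-0.354, 0.935, -0.0, -0.001]
force: [-3.6, -2.3, 8.7]
gripper_width: 0.362
```

```bash
python3 go.py 608 322.5 14.3 221.5;  python3 - <<'E'
from plant import r
import cv2,numpy as np
s=r.read_camera("scene")
cv2.imwrite("pics/l5.png",cv2.resize(s["color"][185:245,150:220,::-1],(700,600),interpolation=cv2.INTER_CUBIC))
E
```

```text
t 23.72 pos [0.6088 0.3224 0.0144] psi -138.5 tilt 0.06 w 0.362 F [-3.6 -2.3  8.7] q6 -0.33
shift units [0.004 0.004 0.   ] rz units 0.0 rows lin 1.0 rot 1.0
```

View pics/l5.png

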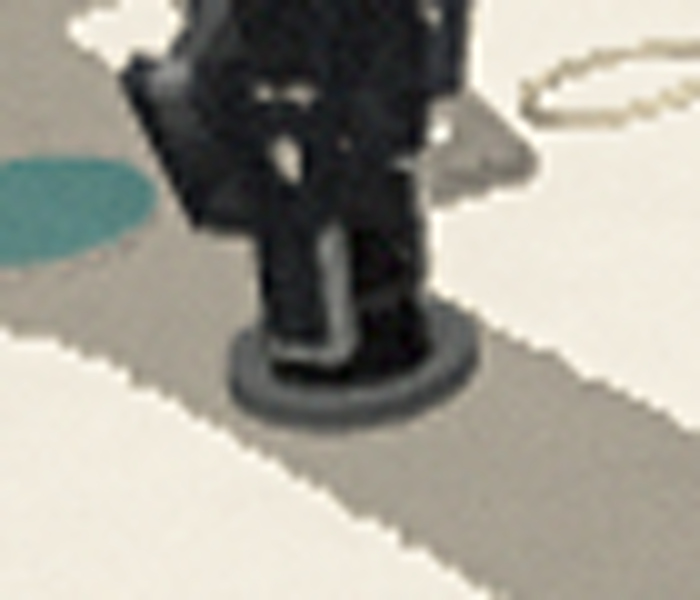

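>>> jog_arm:
  motion:
    - [0.5, [0, 0, 0], [0, 0, 0]]
    - [0.6, [0, 0, 0], [0, 0, 0]]
    - [0.75, [0, 0, 0], [0, 0, 0]]
    - [0.8, [0, 0, -0.1], [0, 0, 0]]
    - [1, [0, 0, -0.3], [0, 0, 0]]
    - [1, [0, 0, -0.55], [0, 0, 0]]
    - [1, [0, 0, -0.8], [0, 0, 0]]
    - [1, [0, 0, -0.8], [0, 0, 0]]

```text
t: 24.43
position: [0.6141, 0.3247, 0.143]
tcp_rot: [-0.354, 0.935, 0.0, 0.007]
force: [1.7, 1.3, 0.7]
gripper_width: 0.998
```

```bash
python3 go.py 480 240 160 221.5
```

```text
t 24.43 pos [0.6141 0.3247 0.143 ] psi -138.5 tilt 0.82 w 0.998 F [1.7 1.3 0.7] q6 -0.33
shift units [ 1.042  0.169 -0.128] rz units 0.0 rows lin 4.0 rot 1.0
```

>>> jog_arm:
  motion:
    - [1, [0.7, 1, -0.3], [0, 0, 0]]
    - [1, [0.7, 1, -0.3], [0, 0, 0]]
    - [1, [0.7, 1, -0.3], [0, 0, 0]]
    - [1, [0.7, 1, -0.3], [0, 0, 0]]
    - [1, [0.7, 1, -0.3], [0, 0, 0]]
    - [1, [0.7, 1, -0.3], [0, 0, 0]]
    - [1, [0.7, 1, -0.3], [0, 0, 0]]
    - [1, [0.7, 1, -0.3], [0, 0, 0]]

```text
t: 25.1
position: [0.4322, 0.3655, 0.1787]
tcp_rot: [-0.354, 0.935, -0.0, 0.001]
force: [0.1, -0.1, -0.0]
gripper_width: 1.0
```

```bash
python3 go.py; python3 - <<'E'
from plant import r
import cv2,numpy as np
s=r.read_camera("scene");c=r.read_camera("top")
np.savez("topF.npz",**c);np.savez("sceneF.npz",**s)
cv2.imwrite("pics/f1.png",cv2.resize(c["color"][110:250,150:420,::-1],(800,415),interpolation=cv2.INTER_CUBIC))
cv2.imwrite("pics/f2.png",s["color"][:,:,::-1])
E
```

```text
t 25.1 pos [0.4322 0.3655 0.1787] psi -138.5 tilt 0.07 w 1.0 F [ 0.1 -0.1 -0. ] q6 -0.13
```

View pics/f1.png

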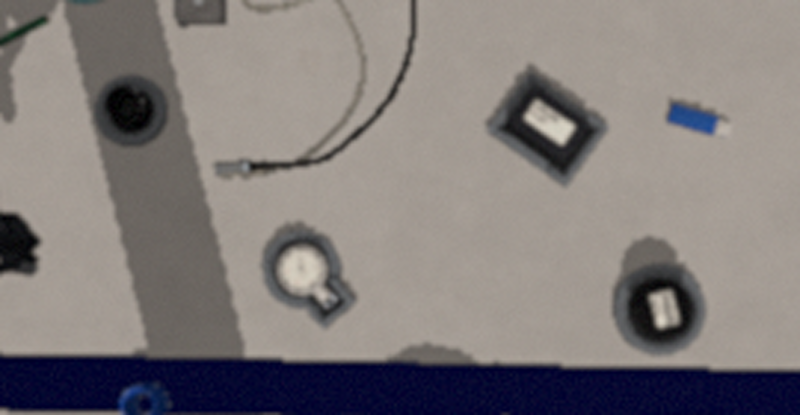

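View pics/f2.png

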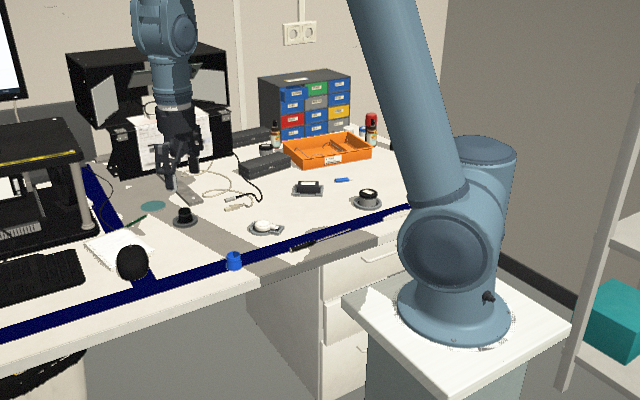

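All four look seated. One numeric check of centres and heights before handing in.

```bash
python3 - <<'E'
from h import *
c=dict(np.load("topF.npz"));W=world(c);C=c["color"].astype(int);g=C.mean(2)
T={"loupe":(194,146,.036,.018,.022,(608,322.5)),"jar":(372,213,.038,.026,.03,(444.7,-132.7)),"block":(335,153,.026,.017,.025,(598,-36)),"clock":(252,201,.017,.0125,.03,(473.4,171.8))}
for k,(u,v,zt,lo,_,h) in T.items():
    w=W[v-20:v+21,u-20:u+21].reshape(-1,3);m=(w[:,2]>lo)&(w[:,2]<.06);P=w[m]
    P=P[np.linalg.norm(P[:,:2]-np.array(h)/1000,axis=1)<.045]
    rr=cv2.minAreaRect((P[:,:2]*1000).astype(np.float32))
    top=P[P[:,2]>zt-.006]; A=np.c_[top[:,:2]-top[:,:2].mean(0),np.ones(len(top))];co=np.linalg.lstsq(A,top[:,2],rcond=None)[0]
    print(k,len(P),"centre",np.round(P.mean(0)*1000,1),"holder",h,"med z",round(np.median(top[:,2])*1000,1),"expected",zt*1000,"rect",np.round(rr[0],1),np.round(rr[1],1),round(rr[2],1),"tilt",np.round(co[:2],3))
E
```

```text
loupe 100 centre [610.  319.3  28.4] holder (608, 322.5) med z 33.9 expected 36.0 rect [610.5 319.4] [31.3 28.6] 1.6 tilt [-0.056  0.056]
jar 323 centre [ 444.6 -133.3   37.4] holder (444.7, -132.7) med z 37.5 expected 38.0 rect [ 444.7 -133.6] [46.2 47. ] 45.4 tilt [ 0.007 -0.018]
block 390 centre [599.3 -38.1  25.2] holder (598, -36) med z 25.4 expected 26.0 rect [600.3 -38.2] [60.3 40.9] 56.2 tilt [-0.005  0.   ]
clock 243 centre [472.4 166.7  16.3] holder (473.4, 171.8) med z 16.2 expected 17.0 rect [472.9 163.1] [52.4 41.1] 77.0 tilt [0.009 0.008]
```

```bash
python3 - <<'E'
from plant import r
print(r.finish_job())
E
```

```text
the job is handed in; nothing more can be done
None
```

I put the rest block, screw jar, lens clock and loupe into their holders and handed the job in at about 25 s. No verdict is reported. Each was lowered until the wrist force showed contact and only then released, and the gripper was clear of everything at hand-in.

**Last top-view check:**

| Thing | Offset from holder centre | Top height, measured (expected) |
|---|---|---|
| Jar | under 1 mm | 37.5 mm (38 mm) |
| Block | about 2.5 mm, turned within 1° of the tray | 25.4 mm (26 mm) |
| Loupe | about 4 mm | about 34 mm (36 mm) |
| Clock | not measured separately | 16.2 mm (17 mm) |

The pictures show all four upright inside their recesses, with the clock's stem in its channel.

**Checks that disagreed or were weak:**
- **Loupe:** its depth reading is poor because the barrel is black and hollow. The tilt fit from it read up to 0.08 rad. It touched the floor at exactly the predicted height.
- **Loupe position:** the two cameras differed by 4 to 5 mm before I gripped it, so I used a point between them.
- **Clock:** the measured centre includes the stem, so the dial centre rests on the picture and on the arm's position, which was about 1 mm off the seat centre.
- **Block grip:** the wrist read about 39 N for a moment while the jaws closed on the block. I don't know the cause; it dropped to 5 N, and the limit is 120 N.

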